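# Lock the clamp post into the board-holding rail

## Robot

A 6-joint arm with a two-finger parallel gripper is mounted at the origin on the work surface. World frame = base frame: x ahead of the robot, y to its left, z up, the work surface at z = 0. Lengths are in m, angles in rad, forces in N, time in s.
With the tool pointing down it reaches from about 0.375 to 0.975 m from the base axis. Payload 3.8 kg.
Tool frame: the origin (TCP) lies midway between the tips of the shut fingers; the grasp point (between the pads) lies 19 mm behind it (ctrl.pinch_z is the y of the grasp point in the tool frame, in m); y points along the fingers, x is the direction in which the jaws open and shut, and the axes are right-handed (so a half turn about y gives the same grasp; the last joint's range is limited). The gripper opens to 85 mm and grips with 20 to 120 N. Pads are 22 mm wide; open, the fingers measure 114 mm over their backs; the gripper's body (76 mm by 85 mm) begins 54 mm behind the grasp point. The pads swing forward as they close: fully open they stand 13 mm farther back than shut.
Start: joints at [1.116, 0.264, 1.604, -0, 1.274, -0.037], TCP at [0.274, 0.617, 0.203] pointing down, gripper open.
Joint ranges: [-2.63, 2.63], [-0.94, 2.18], [0.31, 2.57], [-1.31, 4.45], [0, 2.66], [-2.55, 2.55]. Speed limits (rad/s): [2.57, 2.57, 3.14, 3.14, 3.14, 3.14].

## Interface

Orientations are given as a rotation vector (axis times angle).
In Python, from workcell import ctrl gives the robot as it stands.
- The arm moves only by the shell command python3 -m creep 'ROWS' [FORCE]. ROWS is JSON, a list of rows, each a list of 7 numbers: the turn, a rotation vector about the tool's x, y, z in degrees, then the shift along the tool's x, y, z in cm, then the gripper command: -1 is fully open, 1 is shut, values between are in proportion. In form: [[wx, wy, wz, tx, ty, tz, hand], ...]. A call has exactly 8 rows; each row shifts and turns the pose as measured when the row begins, along the tool's axes as they then stand; what a row does not reach is not made up. A row lasts 1/12 s, in which the tool goes at most 41.7 mm and 7.16 degrees, less where a joint would pass 70% of its speed; a pose out of reach is approached as far as the arm can. A call is refused whole if a number of a shift passes 4.17 or a number of a turn 7.16, either way. A call with a gripper value outside its range is refused whole. The fingers move at their own pace and stop on an object; FORCE is the grip in N (left out, the last holds). Time passes only in rows, so rows that do not move let the fingers close, or fill a call up. It gives the time, the measured TCP pose, the force and the opening at its end, in the units of the state.
- ctrl.sense(): the state, without advancing time (a new reading comes with each control period).
- ctrl.grab_frame(name): name is "side" or "top"; returns a dict with "pixels" (384x512x3 uint8, red, green, blue), "fx", "fy", "cx", "cy" (pixels), "k1" (the pictures are not rectified: a ray, as slopes to the right and down, at radius r is drawn at 1 + k1 r^2 times it, then the intrinsics apply), "R" (3x3) and "t" (3): a world point X has camera coordinates R X + t. Camera axes: x right, y down, z forward; pixel columns grow to the right and rows downward; lengths in m; the calibration is good to about 2 mm. A picture is of the moment at which its call begins. There is no depth.
- ctrl.finish_job(): hands the job in, once; it reports no verdict.
The state is a dict: "clock": time; "joints": joint angles; "qd": joint speeds; "effort": joint torques, N m; "ee_pos": TCP position; "tcp_rot": TCP orientation; "contact_force": force on the tool from outside, world axes, zero at the start; "moment": the same for the moment, N m; "opening": opening from 0.0 (shut) to 1.0 (fully open).
Only numpy, scipy, OpenCV 4.12 (cv2) and the standard library are available. Lean on these libraries where they do the work, as an engineer would, in place of code of your own. Each camera call takes 0.05 s, during which the arm holds its last target.

## Task

Fit the loose clamp post to the slotted board-holding rail on the repair table. At the plain end of the rail (away from its fixed end post) put the hammer head lengthwise into the slot, press it down gently against the leaf spring and give it a quarter turn so it catches under the lips, then slide it towards the end post until it springs up into the hidden locating notch, and let go. Never push or pull with more than about 25 N, and leave the round-headed stud in its stand.

Things in the scene. Friction and masses are not known exactly. Their poses are not given: they have to be found in the camera images.
- rail: Fixed aluminium slotted strut, 240 mm long, 44 wide, 28 high. Origin: middle of its underside, on the table; x along the slot towards the fixed end post (at x = 104 mm, 62 mm high), z up. Slot 14 mm wide, full length. Lips beside it 6 mm thick: top at z = 28, underside at z = 22 mm. Channel below the lips 36 mm wide.
- entry (a point): Middle of the slot's mouth at the plain end of the rail, on the lips' top (rail x = -60, y = 0, z = 28 mm), axes as the rail's. Put the head in and turn it here, within 20 mm along the slot. The locating notch is cut 3 mm up into the undersides of both lips, 15 mm long along x; its centre is 45 to 85 mm from here towards the end post, different each time and not visible: feel for it.
- leaf (a joint): Leaf spring plate lying the full length of the channel: how far it is pressed down, m. At 0 its top is at rail z = 21 mm; it bottoms hard at 0.010. It pushes up with 3.6 N at 0 and 0.6 N more per mm. A head lying free of the lips needs it pressed by over 5 mm, under 10.
- post (a point): Middle of the grip block of the loose clamp post, which stands upright in a wooden stand. Aluminium block 36 mm long (x), 14 wide (y), 26 high, grooved along its top; below it a round stem 10 mm thick and 24 long, then the hammer head. This point is 43 mm above the head's underside: 59 mm over the table when the head is up against the plain lips, 62 mm in the notch.
- clamp_post: The same loose clamp post, 56 mm high, about 80 g; origin under the middle of its steel hammer head: 30 mm long (x), 11 wide (y), 6 thick, parallel to the grip block. z up the stem. It starts 11 mm above the table in the stand (46 mm square, 20 high, pocket 9 deep).
- spare (a point): A similar loose stud with a round head 28 mm across and a round knob 22 mm across, 52 mm high, in another wooden stand of the same size; to be left there. This point is on its axis, 35 mm above its underside.
There are look-alikes about, which are no part of the job. What is shaped like the clamp_post but purple is not meant.

How it is judged:
By the outcome, as a careful person would: the job done as asked, in the order asked, and still so for the second after the job is handed in, with the robot touching nothing.
It also fails if it takes over 61 s, if anything falls off the work surface, if the arm or the gripper's body presses on something with over 40 N, if the wrist force passes 120 N, or if a joint passes its speed limit or range.

## Working session

There is one attempt and no reset: what is moved stays moved. The work goes in short steps, Python scripts to look and compute and a shell command to move; the robot and the scene stay as the last step left them, time stands still between calls to the robot, and variables do not carry over. Pictures are saved under pics/ and viewed, and the job is handed in when it is done.

```bash
mkdir -p pics; ls; python3 - <<'E'
from workcell import ctrl
import cv2,pickle
s=ctrl.sense();print(s, ctrl.pinch_z)
for n in("side","top"):
    f=ctrl.grab_frame(n);cv2.imwrite(f"pics/{n}0.png",f["pixels"][:,:,::-1]);pickle.dump(f,open(f"pics/{n}0.pkl","wb"))
    print(n,{k:f[k] for k in f if k!="pixels"})
E
```

```text
pics
{'clock': 0.0, 'joints': array([ 1.11609026e+00,  2.64779490e-01,  1.60539846e+00,  1.84122065e-05,
        1.27369107e+00, -3.69006130e-02]), 'qd': array([-2.73035512e-04, -8.49822255e-05,  8.47128223e-04,  6.06645738e-04,
        2.32716796e-03, -1.09302939e-03]), 'effort': array([ 1.73451022e-03, -5.15108228e+01, -3.67316830e+01, -1.12822818e-04,
        1.27848750e-02,  2.32616196e-05]), 'ee_pos': array([0.27352753, 0.61621614, 0.20193114]), 'tcp_rot': array([-1.37955034, -0.89470811,  0.89793431]), 'contact_force': array([-0.19914965,  0.74114119,  0.02478996]), 'moment': array([ 0.00786338, -0.02831514,  0.00540731]), 'opening': 1.0002463042626752} -0.0187
side {'fx': 412.2351166520536, 'fy': 412.2351166520536, 'cx': 257.6927283998279, 'cy': 193.84551390493743, 'k1': -0.04541032850770434, 'R': array([[ 0.72956351, -0.68390529, -0.00326116],
       [-0.35389553, -0.37343303, -0.85749969],
       [ 0.58523075,  0.6267546 , -0.51447414]]), 't': array([-0.40969993,  0.20713279,  0.45362653])}
top {'fx': 394.5741627213821, 'fy': 394.5741627213821, 'cx': 259.0697605901733, 'cy': 191.8183552375015, 'k1': 0.015718926369546086, 'R': array([[-0.02246208, -0.99900462,  0.03853869],
       [-0.9991103 ,  0.02105479, -0.03654174],
       [ 0.03569394, -0.03932521, -0.99858874]]), 't': array([-0.07041768,  0.50450131,  0.79319288])}
```

View pics/side0.png

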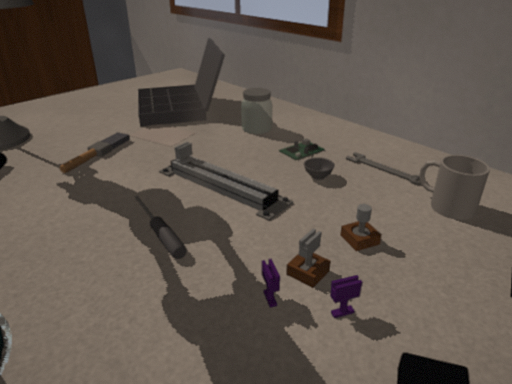

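View pics/top0.png

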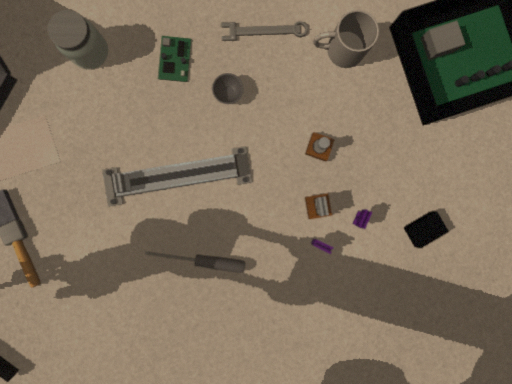

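The rail's end post is at top-view (115,185) and its plain end at (243,166). The grey clamp post is in its stand at (319,206), the spare at (320,146), and there are purple decoys below it. I'll enlarge these areas for precise measurement.

```bash
cat > h.py <<'E'
import numpy as np,cv2,pickle
def load(n): return pickle.load(open(f"pics/{n}.pkl","rb"))
def ray(f,u,v):
    d=np.array([(u-f["cx"])/f["fx"],(v-f["cy"])/f["fy"]]);s=d.copy()
    for _ in range(20): s=d/(1+f["k1"]*(s@s))
    R=f["R"];return -R.T@f["t"], R.T@np.array([s[0],s[1],1.])
def plane(f,u,v,z):
    o,d=ray(f,u,v);return o+d*(z-o[2])/d[2]
def proj(f,X):
    c=f["R"]@np.asarray(X)+f["t"];s=c[:2]/c[2];s=s*(1+f["k1"]*(s@s))
    return s*[f["fx"],f["fy"]]+[f["cx"],f["cy"]]
def tri(f,p,g,q):
    o,d=ray(f,*p);O,D=ray(g,*q);a=np.linalg.lstsq(np.c_[d,-D],O-o,rcond=None)[0]
    A=o+a[0]*d;B=O+a[1]*D;return (A+B)/2,np.linalg.norm(A-B)
def crop(f,x0,y0,x1,y1,k,name):
    im=f["pixels"][y0:y1,x0:x1,::-1];im=cv2.convertScaleAbs(im,alpha=1.5,beta=10)
    cv2.imwrite(f"pics/{name}.png",cv2.resize(im,None,fx=k,fy=k,interpolation=cv2.INTER_CUBIC))
E
python3 - <<'E'
from h import *
t=load("top0");s=load("side0")
crop(t,100,140,255,215,5,"t_rail");crop(t,295,125,345,225,6,"t_post")
crop(s,155,135,300,220,5,"s_rail");crop(s,250,200,390,320,5,"s_post")
E
```

```text
(no output)
```

View pics/t_rail.png

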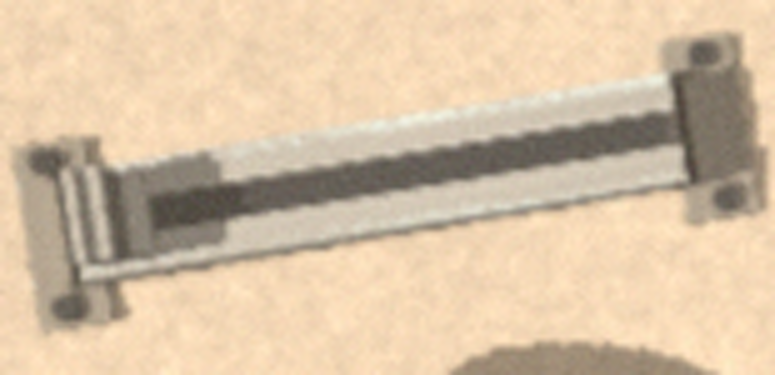

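View pics/t_post.png

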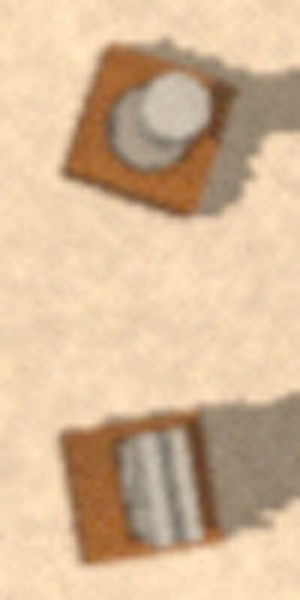

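View pics/s_rail.png

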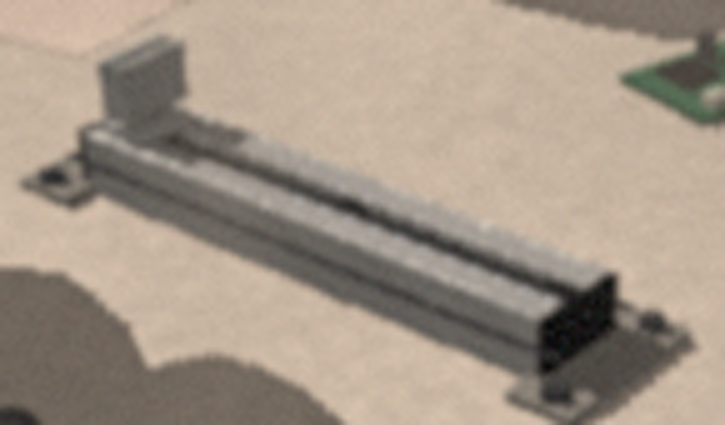

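View pics/s_post.png

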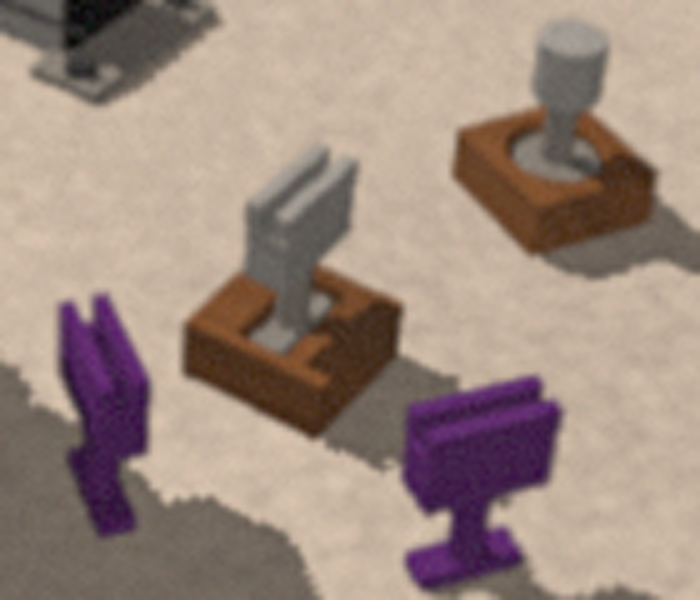

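```bash
python3 - <<'E'
from h import *
t=load("top0");s=load("side0")
T=lambda x,y,o,k:((x+.5)/k-.5+o[0],(y+.5)/k-.5+o[1])
tr=lambda x,y:T(x,y,(100,140),5); tp=lambda x,y:T(x,y,(295,125),6)
sr=lambda x,y:T(x,y,(155,135),5); sp=lambda x,y:T(x,y,(250,200),5)
np.set_printoptions(precision=4,suppress=True)
P=lambda p,z,f=t:plane(f,*p,z)
print("lip end corners",P(tr(668,73),.028),P(tr(690,184),.028))
e=P(tr(679,128),.028);w=P(tr(245,195),.028);print("slot",e,w,np.degrees(np.arctan2(*(w-e)[1::-1])))
a=P(tr(668,73),.028);b=P(tr(240,147),.028);print("lip edge1",np.degrees(np.arctan2(*(b-a)[1::-1])))
a=P(tr(690,184),.028);b=P(tr(85,280),.028);print("lip edge2",np.degrees(np.arctan2(*(b-a)[1::-1])))
print("endpost top",P(tr(68,168),.062),P(tr(85,268),.062),P(tr(95,165),.062),P(tr(108,258),.062))
es=P(sr(565,291),.028,s);ws=P(sr(185,138),.028,s);print("slot side",es,ws,np.degrees(np.arctan2(*(ws-es)[1::-1])))
print("lip end side",P(sr(540,320),.028,s),P(sr(617,277),.028,s))
print("block top c",P(tp(181,487),.067),P(sp(303,184),.067,s),tri(t,tp(181,487),s,sp(303,184)))
a=P(tp(170,432),.067);b=P(tp(184,545),.067);print("groove dir",a,b,np.degrees(np.arctan2(*(a-b)[1::-1])))
for q,r in (((248,207),(328,148)),((278,222),(357,160))):
    a=P(sp(*q),.067,s);b=P(sp(*r),.067,s);print("ridge side",a,b,np.linalg.norm(a-b),np.degrees(np.arctan2(*(b-a)[1::-1])))
print("stand top corners",[P(tp(*q),.020)[:2] for q in((62,432),(198,410),(218,540),(83,562))])
print("stand side",[P(sp(*q),.020,s)[:2] for q in((185,325),(322,385),(402,308))])
print("spare",P(tp(176,107),.063),np.array(tp(1,1)))
E
```

```text
lip end corners [ 0.5784 -0.0308  0.028 ] [ 0.5338 -0.0386  0.028 ]
slot [ 0.5563 -0.0347  0.028 ] [0.5329 0.1366 0.028 ] 97.77832953156012
lip edge1 98.89623636777603
lip edge2 97.9421749717438
endpost top [0.5418 0.1941 0.062 ] [0.5041 0.1882 0.062 ] [0.5427 0.1841 0.062 ] [0.5076 0.1796 0.062 ]
slot side [ 0.5564 -0.0318  0.028 ] [0.5287 0.1647 0.028 ] 98.02861963841863
lip end side [ 0.536  -0.0401  0.028 ] [ 0.5772 -0.0378  0.028 ]
block top c [ 0.4717 -0.2036  0.067 ] [ 0.4711 -0.2027  0.067 ] (array([ 0.4713, -0.2032,  0.0672]), np.float64(0.001039811959575243))
groove dir [ 0.4892 -0.2006  0.067 ] [ 0.4533 -0.204   0.067 ] 5.470412454563423
ridge side [ 0.4523 -0.1992  0.067 ] [ 0.4891 -0.1965  0.067 ] 0.036859350840043506 4.199698608557495
ridge side [ 0.4533 -0.2092  0.067 ] [ 0.4906 -0.2059  0.067 ] 0.03746777591460477 5.1374578623670235
stand top corners [array([ 0.4909, -0.1735]), array([ 0.4974, -0.2198]), array([ 0.4534, -0.2253]), array([ 0.4471, -0.1794])]
stand side [array([ 0.4455, -0.1844]), array([ 0.4547, -0.2276]), array([ 0.4964, -0.2225])]
spare [ 0.5934 -0.2063  0.063 ] [294.75 124.75]
```

```bash
cat >> h.py <<'E'
from scipy.spatial.transform import Rotation as Ro
RAIL_ANG=98.0
E_=np.array([.5480,.0247,.028])
def st(goal=None,jawang=None,log=True):
    from workcell import ctrl
    s=ctrl.sense();R=Ro.from_rotvec(s["tcp_rot"]).as_matrix()
    np.set_printoptions(precision=4,suppress=True)
    print("t",round(s["clock"],2),"tcp",s["ee_pos"],"F",s["contact_force"].round(1),"M",s["moment"].round(2),"open",round(s["opening"],3))
    print("jaw ang",np.degrees(np.arctan2(R[1,0],R[0,0])).round(2),"y",R[:,1],"q1,6",s["joints"][[0,5]],"qd",abs(s["qd"]).max().round(3))
    if jawang is not None:
        # desired R: y down, x at jawang
        a=np.radians(jawang);x=np.array([np.cos(a),np.sin(a),0]);y=np.array([0,0,-1.]);G=np.c_[x,y,np.cross(x,y)]
        print("turn deg(tool)",np.degrees(Ro.from_matrix(R.T@G).as_rotvec()).round(2))
    if goal is not None: print("shift cm(tool now)",(R.T@(np.asarray(goal)-s["ee_pos"])*100).round(2), "err mm",((np.asarray(goal)-s["ee_pos"])*1000).round(1))
    d=np.array([np.cos(np.radians(RAIL_ANG)),np.sin(np.radians(RAIL_ANG))]);v=s["ee_pos"][:2]-E_[:2]
    print("rail x,y rel entry mm",(v@d*1000).round(1),((-v[0]*d[1]+v[1]*d[0])*1000).round(1),"force rail",(s["contact_force"][:2]@d).round(1),(-s["contact_force"][0]*d[1]+s["contact_force"][1]*d[0]).round(1))
    return s
E
python3 - <<'E'
from h import *
st([.4713,-.203,.135],95.3)
E
```

```text
t 0.1 tcp [0.2736 0.6163 0.202 ] F [ 0.1  0.4 -0.6] M [-0.04  0.05 -0.03] open 1.002
jaw ang 66.07 y [-0.0009 -0.0019 -1.    ] q1,6 [ 1.1161 -0.0369] qd 0.002
turn deg(tool) [ -0.03 -29.23  -0.12]
shift cm(tool now) [-66.84   6.84 -51.31] err mm [ 197.7 -819.3  -67. ]
rail x,y rel entry mm 624.0 189.4 force rail 0.4 -0.2
```

```bash
python3 -m creep '[[0,0,0,-3.2,0,-2.4,-1],[0,0,0,-3.2,0,-2.4,-1],[0,0,0,-3.2,0,-2.4,-1],[0,0,0,-3.2,0,-2.4,-1],[0,0,0,-3.2,0,-2.4,-1],[0,0,0,-3.2,0,-2.4,-1],[0,0,0,-3.2,0,-2.4,-1],[0,0,0,-3.2,0,-2.4,-1]]' 30; python3 -c "
from h import *
st([.4713,-.203,.135],95.3)"
```

```text
clock: 0.77
ee_pos: [0.343, 0.2984, 0.1945]
tcp_rot: [-1.376, -0.898, 0.914]
contact_force: [2.1, -0.4, -0.2]
opening: 1.001
t 0.77 tcp [0.343  0.2984 0.1945] F [ 2.1 -0.4 -0.2] M [ 0.01 -0.04  0.04] open 1.001
jaw ang 66.75 y [-0.007  -0.0072 -0.9999] q1,6 [ 0.6624 -0.5022] qd 0.949
turn deg(tool) [ -0.33 -28.55  -0.47]
shift cm(tool now) [-40.95   6.23 -31.6 ] err mm [ 128.3 -501.4  -59.5]
rail x,y rel entry mm 299.6 164.9 force rail -0.6 -2.0
```

Tracking is good, so I'll continue.

```bash
python3 -m creep '[[0,0,0,-3.2,0,-2.5,-1],[0,0,0,-3.2,0,-2.5,-1],[0,0,0,-3.2,0,-2.5,-1],[0,0,0,-3.2,0,-2.5,-1],[0,0,0,-3.2,0,-2.5,-1],[0,0,0,-3.2,0,-2.5,-1],[0,0,0,-3.2,0,-2.5,-1],[0,0,0,-3.2,0,-2.5,-1]]'; python3 -m creep '[[0,0,0,-3,0,-2.3,-1],[0,0,0,-3,0,-2.3,-1],[0,-6,0,-3,0,-2.3,-1],[0,-6,0,-2,0,-2,-1],[0,-6,0,-1,0,-1,-1],[0,-6,0,0,0,0,-1],[0,-4,0,0,0,0,-1],[0,0,0,0,0,0,-1]]'; python3 -c "
from h import *
st([.4713,-.203,.135],95.3)"
```

```text
clock: 1.43
ee_pos: [0.4216, -0.0254, 0.1944]
tcp_rot: [-1.376, -0.901, 0.917]
contact_force: [1.1, 0.3, 0.6]
opening: 0.998
clock: 2.1
ee_pos: [0.4699, -0.1901, 0.1923]
tcp_rot: [-1.161, -1.269, 1.291]
contact_force: [0.1, -0.3, -0.5]
opening: 1.001
t 2.1 tcp [ 0.4699 -0.1901  0.1923] F [ 0.1 -0.3 -0.5] M [0.04 0.   0.02] open 1.001
jaw ang 95.53 y [-0.0091 -0.0089 -0.9999] q1,6 [-0.4248 -2.0877] qd 0.049
turn deg(tool) [-0.57  0.23 -0.46]
shift cm(tool now) [-1.25  5.74 -0.07] err mm [  1.4 -12.9 -57.3]
rail x,y rel entry mm -201.9 107.2 force rail -0.3 -0.0
```

```bash
python3 -m creep '[[-0.5,0,-0.5,-0.6,1.5,0,-1],[0,0,0,-0.6,1.5,0,-1],[0,0,0,-0.1,1.5,0,-1],[0,0,0,0,1.4,0,-1],[0,0,0,0,1,0,-1],[0,0,0,0,0.5,0,-1],[0,0,0,0,0,0,-1],[0,0,0,0,0,0,-1]]'; python3 - <<'E'
from h import *
st([.4713,-.203,.035],95.3)
from workcell import ctrl
for n in("side","top"):
    f=ctrl.grab_frame(n);pickle.dump(f,open(f"pics/{n}1.pkl","wb"))
    (crop(f,200,150,400,300,4,"s1") if n=="side" else crop(f,250,130,400,280,4,"t1"))
E
```

```text
clock: 2.77
ee_pos: [0.47, -0.2019, 0.1146]
tcp_rot: [-1.165, -1.27, 1.27]
contact_force: [0.0, -0.1, -0.1]
opening: 1.0
t 2.77 tcp [ 0.47   -0.2019  0.1146] F [ 0.  -0.1 -0.1] M [-0.    0.05  0.05] open 1.0
jaw ang 94.81 y [-0.0018  0.0021 -1.    ] q1,6 [-0.4552 -2.1105] qd 0.009
turn deg(tool) [-0.09 -0.49  0.13]
shift cm(tool now) [-0.14  7.96 -0.13] err mm [  1.3  -1.1 -79.6]
rail x,y rel entry mm -213.5 108.7 force rail -0.1 -0.0
```

View pics/s1.png

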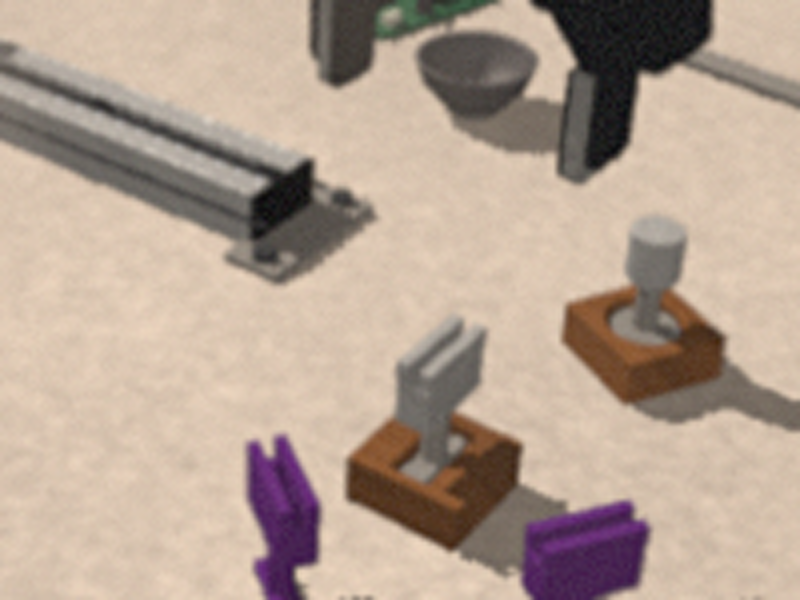

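The post is between the fingers, undisturbed (block around (440,370)), and a purple decoy stands near the right finger at (585,550). I'll narrow the jaws before going down.

```bash
python3 -m creep '[[0,0,0,-0.1,0,-0.1,-0.1],[0,-0.5,0,0,0,0,-0.1],[0,0,0,0,0,0,-0.1],[0,0,0,0,1.5,0,-0.1],[0,0,0,0,1.5,0,-0.1],[0,0,0,0,1.5,0,-0.1],[0,0,0,0,1,0,-0.1],[0,0,0,0,0,0,-0.1]]';  python3 - <<'E'
from h import *
st([.4713,-.203,.035],95.3)
E
```

```text
clock: 3.53
ee_pos: [0.478, -0.2059, 0.0655]
tcp_rot: [-1.176, -1.285, 1.277]
contact_force: [-1.3, -0.3, -0.4]
opening: 0.548
t 3.53 tcp [ 0.478  -0.2059  0.0655] F [-1.3 -0.3 -0.4] M [0.05 0.1  0.02] open 0.548
jaw ang 95.38 y [ 0.0125 -0.005  -0.9999] q1,6 [-0.4554 -2.1209] qd 0.017
turn deg(tool) [ 0.69  0.09 -0.35]
shift cm(tool now) [0.37 3.04 0.68] err mm [ -6.7   2.9 -30.5]
rail x,y rel entry mm -218.7 101.4 force rail -0.1 1.4
```

```bash
python3 -m creep '[[0.7,0,-0.3,0.3,0,0.6,-0.1],[0,0,0,0,0,0,-0.1],[0,0,0,0,0.8,0.1,-0.1],[0,0,0,0,0.8,0.1,-0.1],[0,0,0,0,0.8,0.1,-0.1],[0,0,0,0,0.5,0,-0.1],[0,0,0,0,0,0,-0.1],[0,0,0,0,0,0,-0.1]]';  python3 - <<'E'
from h import *
st([.4713,-.203,.035],95.3)
E
```

```text
clock: 4.2
ee_pos: [0.4695, -0.2045, 0.0361]
tcp_rot: [-1.166, -1.278, 1.279]
contact_force: [0.7, -0.1, -0.7]
opening: 0.55
t 4.2 tcp [ 0.4695 -0.2045  0.0361] F [ 0.7 -0.1 -0.7] M [-0.01 -0.04  0.02] open 0.55
jaw ang 95.38 y [ 0.0018 -0.0021 -1.    ] q1,6 [-0.4587 -2.1226] qd 0.011
turn deg(tool) [ 0.09  0.08 -0.13]
shift cm(tool now) [ 0.13  0.11 -0.19] err mm [ 1.8  1.5 -1.1]
rail x,y rel entry mm -216.1 109.7 force rail -0.2 -0.7
```

Close on it, with a small correction first.

```bash
python3 -m creep '[[0,0,0,0.12,0.1,-0.18,-0.1],[0,0,0,0,0,0,0.3],[0,0,0,0,0,0,1],[0,0,0,0,0,0,1],[0,0,0,0,0,0,1],[0,0,0,0,0,0,1],[0,0,0,0,0,0,1],[0,0,0,0,0,0,1]]' 60;  python3 - <<'E'
from h import *
st([.4713,-.203,.035],95.3)
from workcell import ctrl
for n in("side","top"):
    f=ctrl.grab_frame(n);pickle.dump(f,open(f"pics/{n}2.pkl","wb"))
    (crop(f,240,180,390,300,5,"s2") if n=="side" else crop(f,250,130,400,280,4,"t2"))
E
```

```text
clock: 4.87
ee_pos: [0.4721, -0.2032, 0.0358]
tcp_rot: [-1.167, -1.279, 1.279]
contact_force: [-0.2, -0.2, -0.7]
opening: 0.13
t 4.87 tcp [ 0.4721 -0.2032  0.0358] F [-0.2 -0.2 -0.7] M [-0.03  0.    0.03] open 0.13
jaw ang 95.39 y [ 0.003  -0.0026 -1.    ] q1,6 [-0.4542 -2.1183] qd 0.002
turn deg(tool) [ 0.16  0.09 -0.17]
shift cm(tool now) [0.03 0.08 0.08] err mm [-0.8  0.2 -0.8]
rail x,y rel entry mm -215.2 106.8 force rail -0.2 0.2
```

View pics/s2.png

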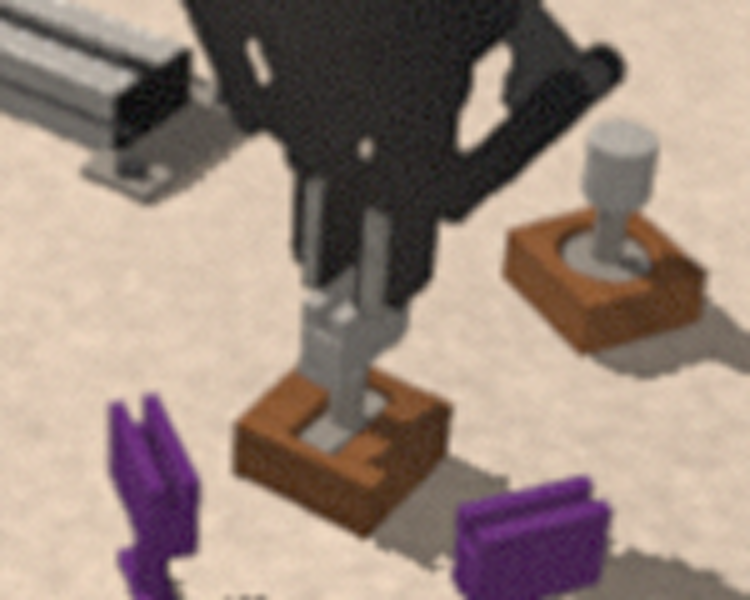

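```bash
python3 - <<'E'
from h import *
s=load("side2");t=load("top2")
for X in([.4721,-.2032,.0358],[.472,-.203,.0548],[.4721,-.2032,.067],[.4721,-.2032,.041]):
    p=proj(s,X);q=proj(t,X);print(X,p,(p-[240,180])*5,(q-[250,130])*4)
E
python3 -m creep '[[0,0,0,0,0,0,1],[0,0,0,0,0,0,1],[0,0,0,0,0,0,1],[0,0,0,0,0,0,1],[0,0,0,0,0,0,1],[0,0,0,0,0,0,1],[0,0,0,0,0,0,1],[0,0,0,0,0,0,1]]' 60
```

```text
[0.4721, -0.2032, 0.0358] [309.53138813 253.90032337] [347.65694066 369.50161683] [285.25621779 302.24341238]
[0.472, -0.203, 0.0548] [310.22832469 243.22926145] [351.14162344 316.14630724] [292.56072194 302.3910864 ]
[0.4721, -0.2032, 0.067] [310.94621111 236.23477023] [354.73105553 281.17385114] [298.12188541 302.12916848]
[0.4721, -0.2032, 0.041] [309.76228243 251.02553275] [348.81141213 355.12766377] [287.32874654 302.22500081]
clock: 5.63
ee_pos: [0.4718, -0.2032, 0.0355]
tcp_rot: [-1.167, -1.279, 1.279]
contact_force: [0.7, 0.0, -0.6]
opening: 0.131
```

View pics/t2.png

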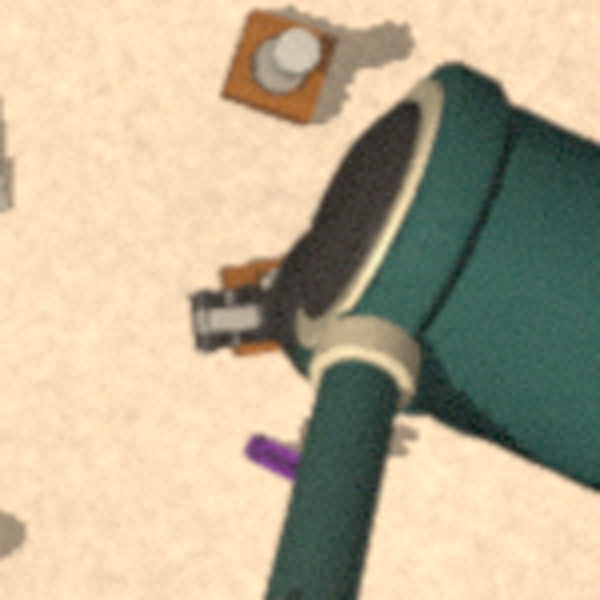

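```bash
python3 -m creep '[[0,0,0,0,-0.5,0,1],[0,0,0,0,-1,0,1],[0,0,0,0,-1,0,1],[0,0,0,0,-1.5,0,1],[0,0,0,0,-1.5,0,1],[0,0,0,0,-1.5,0,1],[0,0,0,0,-1.5,0,1],[0,0,0,0,0,0,1]]';  python3 - <<'E'
from h import *
st([.548,.0247,.12],8)
from workcell import ctrl
for n in("side",):
    f=ctrl.grab_frame(n);pickle.dump(f,open(f"pics/{n}3.pkl","wb"))
    (crop(f,240,130,390,280,4,"s3") if n=="side" else crop(f,250,130,400,280,4,"t2"))
E
```

```text
clock: 6.3
ee_pos: [0.4719, -0.2031, 0.1297]
tcp_rot: [-1.168, -1.279, 1.279]
contact_force: [-0.0, -0.3, 0.2]
opening: 0.13
t 6.3 tcp [ 0.4719 -0.2031  0.1297] F [-0.  -0.3  0.2] M [-0.03 -0.05  0.  ] open 0.13
jaw ang 95.39 y [ 0.0039 -0.0031 -1.    ] q1,6 [-0.4541 -2.1184] qd 0.02
turn deg(tool) [ 0.32 87.39  0.  ]
shift cm(tool now) [21.97  0.93 -9.71] err mm [ 76.1 227.8  -9.7]
rail x,y rel entry mm -215.0 107.1 force rail -0.3 0.1
```

View pics/s3.png

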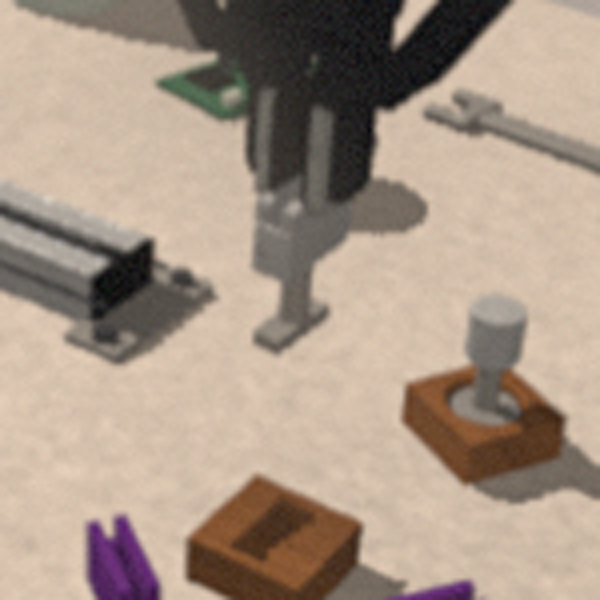

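Held upright, and the stand is left empty and in place. Next: move over the entry, then turn.

```bash
python3 -m creep '[[0,0,0,2.6,0,-1.15,1],[0,0,0,3.2,0,-1.4,1],[0,0,0,3.2,0,-1.4,1],[0,0,0,3.2,0,-1.4,1],[0,0,0,3.2,0,-1.4,1],[0,0,0,3.2,0,-1.4,1],[0,0,0,2.2,0,-1,1],[0,0,0,0,0,0,1]]'; python3 -m creep '[[0,6.5,0,0,0,0,1],[0,7,0,0,0,0,1],[0,7,0,0,0,0,1],[0,7,0,0,0,0,1],[0,7,0,0,0,0,1],[0,7,0,0,0,0,1],[0,7,0,0,0,0,1],[0,7,0,0,0,0,1]]';  python3 - <<'E'
from h import *
st([.548,.0247,.12],8)
E
```

```text
clock: 7.02
ee_pos: [0.5438, 0.0194, 0.1251]
tcp_rot: [-1.172, -1.272, 1.274]
contact_force: [0.3, -0.1, -0.8]
opening: 0.137
clock: 7.68
ee_pos: [0.5374, 0.019, 0.1176]
tcp_rot: [-1.509, -0.512, 0.532]
contact_force: [0.3, -0.3, -1.2]
opening: 0.135
t 7.68 tcp [0.5374 0.019  0.1176] F [ 0.3 -0.3 -1.2] M [ 0.01 -0.05 -0.02] open 0.135
jaw ang 38.22 y [-0.0109 -0.006  -0.9999] q1,6 [-0.0068 -0.6706] qd 1.478
turn deg(tool) [ 0.07 30.21 -0.72]
shift cm(tool now) [ 1.18 -0.25 -0.21] err mm [10.6  5.7  2.4]
rail x,y rel entry mm -4.2 11.3 force rail -0.4 -0.3
```

```bash
python3 -m creep '[[0,6,-0.3,0.5,0,0,1],[0,6,-0.3,0.5,0,0,1],[0,6,0,0,0,0,1],[0,6,0,0,0,0,1],[0,5,0,0,0,0,1],[0,0,0,0,0,0,1],[0,0,0,0,0,0,1],[0,0,0,0,0,0,1]]';  python3 - <<'E'
from h import *
st([.548,.0247,.10],8)
from workcell import ctrl
for n in("side","top"):
    f=ctrl.grab_frame(n);pickle.dump(f,open(f"pics/{n}4.pkl","wb"))
    (crop(f,160,80,310,220,4,"s4") if n=="side" else crop(f,100,100,290,240,4,"t4"))
E
```

```text
clock: 8.35
ee_pos: [0.5392, 0.0199, 0.1109]
tcp_rot: [-1.57, -0.093, 0.115]
contact_force: [-0.2, -0.2, -0.7]
opening: 0.132
t 8.35 tcp [0.5392 0.0199 0.1109] F [-0.2 -0.2 -0.7] M [ 0.05 -0.   -0.02] open 0.132
jaw ang 7.57 y [-0.0137 -0.0023 -0.9999] q1,6 [-0.0076 -0.1385] qd 0.028
turn deg(tool) [ 0.02 -0.43 -0.79]
shift cm(tool now) [0.95 1.07 0.36] err mm [  8.8   4.8 -10.9]
rail x,y rel entry mm -3.5 9.4 force rail -0.2 0.3
```

View pics/s4.png

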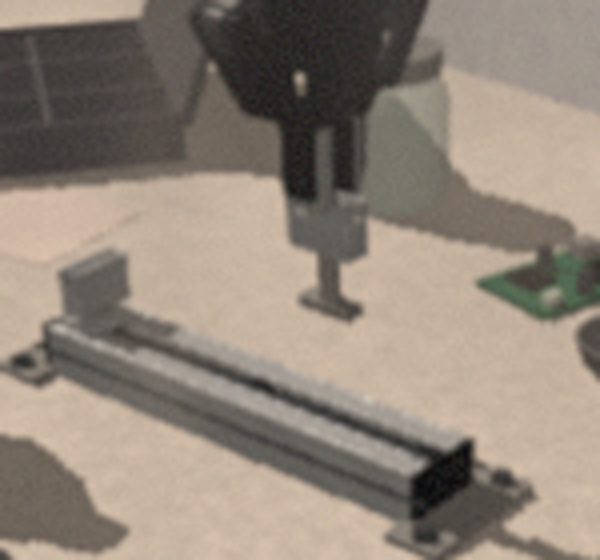

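View pics/t4.png

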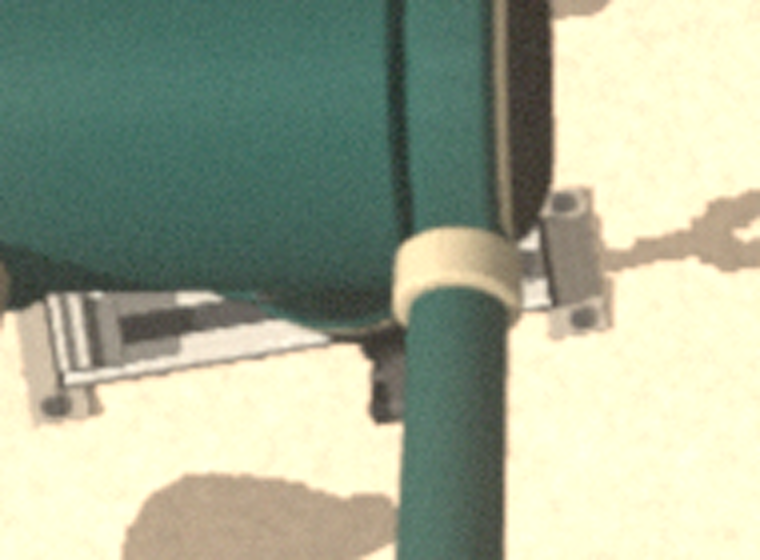

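```bash
python3 -m creep '[[0,-0.4,-0.8,0.9,0,0.35,1],[0,0,0,0,0,0,1],[0,0,0,0,1,0,1],[0,0,0,0,1,0,1],[0,0,0,0,1,0,1],[0,0,0,0,0.8,0,1],[0,0,0,0,0,0,1],[0,0,0,0,0,0,1]]';  python3 - <<'E'
from h import *
st([.548,.0247,.06],8)
E
```

```text
clock: 9.12
ee_pos: [0.5481, 0.0254, 0.0677]
tcp_rot: [-1.568, -0.113, 0.112]
contact_force: [-0.1, -0.6, -0.2]
opening: 0.131
t 9.12 tcp [0.5481 0.0254 0.0677] F [-0.1 -0.6 -0.2] M [ 0.01  0.03 -0.  ] open 0.131
jaw ang 8.19 y [ 0.0005 -0.0001 -1.    ] q1,6 [ 0.001  -0.1419] qd 0.023
turn deg(tool) [0.01 0.19 0.03]
shift cm(tool now) [-0.02  0.77 -0.07] err mm [-0.1 -0.7 -7.7]
rail x,y rel entry mm 0.7 -0.2 force rail -0.6 0.2
```

```bash
python3 -m creep '[[0,0,0,0,0.5,0,1],[0,0,0,0,0.3,0,1],[0,0,0,0,0,0,1],[0,0,0,0,0,0,1],[0,0,0,0,0,0,1],[0,0,0,0,0,0,1],[0,0,0,0,0,0,1],[0,0,0,0,0,0,1]]';  python3 - <<'E'
from h import *
s=st([.548,.0247,.06],8)
from workcell import ctrl
f=ctrl.grab_frame("side");pickle.dump(f,open(f"pics/side5.pkl","wb"))
crop(f,180,120,300,210,6,"s5")
h=s["ee_pos"]-[0,0,.0245]
d=np.array([-.139,.990,0]);n=np.array([-.99,-.139,0])
for a,b,c in((-15,-5.5,0),(-15,5.5,0),(15,-5.5,0),(15,5.5,0),(-15,5.5,6),(15,5.5,6)):
    p=proj(f,h+d*a/1e3+n*b/1e3+[0,0,c/1e3]);print(a,b,c,((p-[180,120]+.5)*6-.5).round(1))
E
```

```text
clock: 9.78
ee_pos: [0.5487, 0.0253, 0.0595]
tcp_rot: [-1.568, -0.113, 0.111]
contact_force: [0.0, 0.3, -0.5]
opening: 0.131
t 9.78 tcp [0.5487 0.0253 0.0595] F [ 0.   0.3 -0.5] M [-0.02  0.01 -0.  ] open 0.131
jaw ang 8.19 y [ 0.0015 -0.0002 -1.    ] q1,6 [ 0.0008 -0.142 ] qd 0.004
turn deg(tool) [0.02 0.19 0.09]
shift cm(tool now) [-0.08 -0.05 -0.05] err mm [-0.7 -0.6  0.5]
rail x,y rel entry mm 0.5 -0.8 force rail 0.3 -0.1
-15 -5.5 0 [431.1 368.6]
-15 5.5 0 [408.3 382.2]
15 -5.5 0 [358.2 339.9]
15 5.5 0 [335.2 353. ]
-15 5.5 6 [408.  365.2]
15 5.5 6 [334.6 336.1]
```

View pics/s5.png

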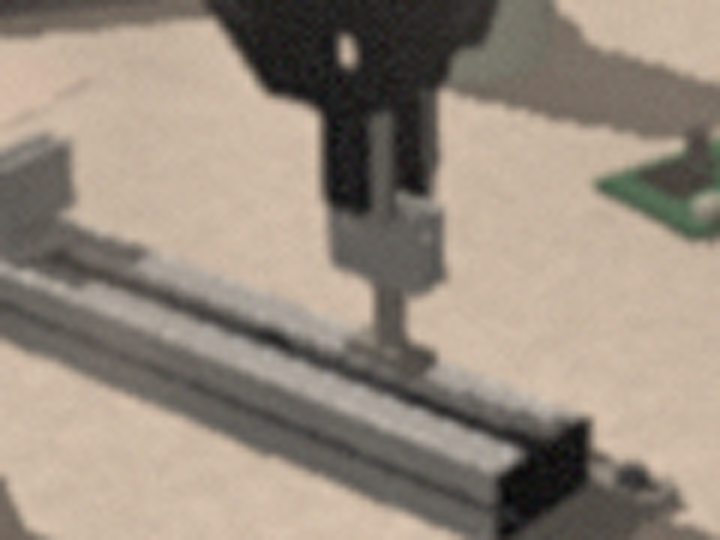

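```bash
python3 - <<'E'
from h import *
f=load("side5")
k=6
im=cv2.resize(cv2.convertScaleAbs(f["pixels"][120:210,180:300,::-1],alpha=1.5,beta=10),None,fx=k,fy=k,interpolation=cv2.INTER_CUBIC)
th=np.radians(98);d=np.array([np.cos(th),np.sin(th),0]);n=np.array([-d[1],d[0],0]);e=np.array([.548,.0247,.028])
for b in(-22,-7,7,22):
    p=[tuple((((proj(f,e+d*a/1e3+n*b/1e3)-[180,120]+.5)*k-.5)).astype(int)) for a in(-60,-20,20,100)]
    for q,r in zip(p[:-1:2],p[1::2]): cv2.line(im,tuple(map(int,q)),tuple(map(int,r)),(0,0,255),1)
s5=np.array([.5487,.0253,.035])
cn=[((proj(f,s5+d*a/1e3+n*b/1e3)-[180,120]+.5)*k-.5).astype(int) for a,b in((-15,-5.5),(-15,5.5),(15,5.5),(15,-5.5))]
cv2.polylines(im,[np.array(cn,np.int32)],True,(255,0,0),1)
cv2.imwrite("pics/o5.png",im)
E
```

```text
(no output)
```

View pics/o5.png

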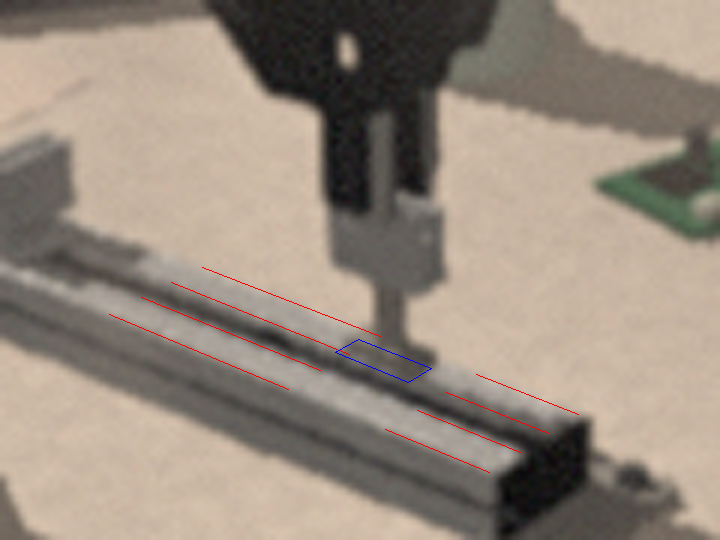

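```bash
python3 - <<'E'
from h import *
f=load("side5")
k=14;x0,y0,x1,y1=222,158,278,200
im=cv2.resize(cv2.convertScaleAbs(f["pixels"][y0:y1,x0:x1,::-1],alpha=1.8,beta=10),None,fx=k,fy=k,interpolation=cv2.INTER_CUBIC)
th=np.radians(98);d=np.array([np.cos(th),np.sin(th),0]);n=np.array([-d[1],d[0],0]);e=np.array([.548,.0247,.028])
for b in(-22,-7,7,22):
    p=[tuple(map(int,((proj(f,e+d*a/1e3+n*b/1e3)-[x0,y0]+.5)*k-.5))) for a in(-60,30)]
    cv2.line(im,p[0],p[1],(0,0,255),1)
s5=np.array([.5487,.0253,.035])
cn=[((proj(f,s5+d*a/1e3+n*b/1e3)-[x0,y0]+.5)*k-.5).astype(int) for a,b in((-15,-5.5),(-15,5.5),(15,5.5),(15,-5.5))]
cv2.polylines(im,[np.array(cn,np.int32)],True,(255,0,0),1)
cv2.imwrite("pics/o5b.png",im)
E
```

```text
(no output)
```

View pics/o5b.png

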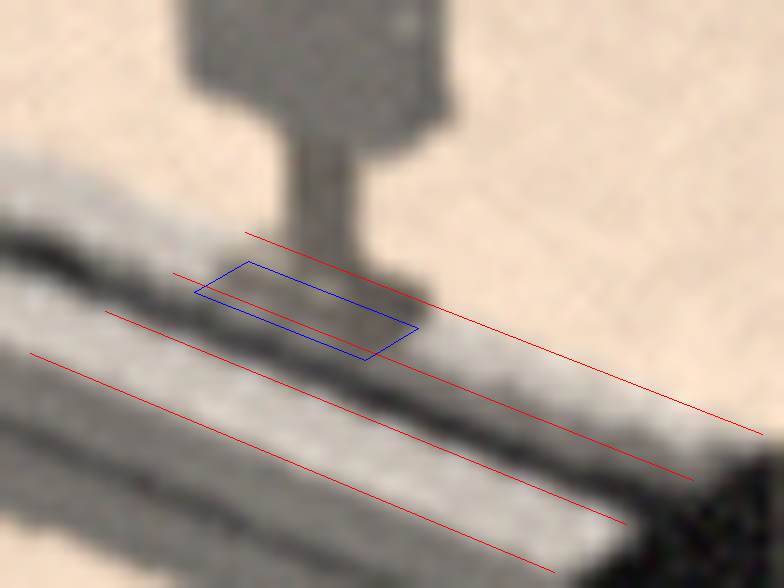

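```bash
python3 - <<'E'
from h import *
th=np.radians(98);d=np.array([np.cos(th),np.sin(th),0]);n=np.array([-d[1],d[0],0]);e=np.array([.548,.0247,.028])
for nm in("top0","side0"):
    f=load(nm);g=f["pixels"].astype(np.float32).mean(2)
    for A in((-50,-20),(30,80)):
        a=np.arange(*A,2.);b=np.arange(-30,30.1,1)
        P=np.array([[proj(f,e+d*x/1e3+n*y/1e3) for x in a] for y in b],np.float32)
        v=cv2.remap(g,P[...,0],P[...,1],cv2.INTER_LINEAR).mean(1)
        print(nm,A,"\n",[(int(y),int(q)) for y,q in zip(b,v)])
E
```

```text
top0 (-50, -20) 
 [(-30, 137), (-29, 137), (-28, 137), (-27, 136), (-26, 136), (-25, 136), (-24, 137), (-23, 138), (-22, 141), (-21, 142), (-20, 140), (-19, 136), (-18, 130), (-17, 126), (-16, 123), (-15, 121), (-14, 121), (-13, 121), (-12, 122), (-11, 122), (-10, 121), (-9, 112), (-8, 97), (-7, 81), (-6, 66), (-5, 58), (-4, 56), (-3, 55), (-2, 55), (-1, 55), (0, 55), (1, 55), (2, 55), (3, 56), (4, 58), (5, 66), (6, 81), (7, 100), (8, 113), (9, 120), (10, 123), (11, 124), (12, 123), (13, 122), (14, 122), (15, 121), (16, 122), (17, 124), (18, 126), (19, 125), (20, 120), (21, 107), (22, 97), (23, 100), (24, 112), (25, 123), (26, 131), (27, 136), (28, 137), (29, 137), (30, 137)]
top0 (30, 80) 
 [(-30, 136), (-29, 136), (-28, 136), (-27, 136), (-26, 136), (-25, 136), (-24, 136), (-23, 137), (-22, 139), (-21, 141), (-20, 142), (-19, 140), (-18, 135), (-17, 131), (-16, 127), (-15, 125), (-14, 124), (-13, 124), (-12, 124), (-11, 123), (-10, 123), (-9, 120), (-8, 108), (-7, 92), (-6, 76), (-5, 64), (-4, 58), (-3, 57), (-2, 56), (-1, 56), (0, 55), (1, 55), (2, 56), (3, 56), (4, 57), (5, 60), 
[... 881 characters left out ...]
9), (27, 58), (28, 57), (29, 58), (30, 58)]
side0 (30, 80) 
 [(-30, 114), (-29, 114), (-28, 114), (-27, 113), (-26, 113), (-25, 113), (-24, 112), (-23, 111), (-22, 109), (-21, 107), (-20, 105), (-19, 104), (-18, 102), (-17, 100), (-16, 99), (-15, 98), (-14, 98), (-13, 98), (-12, 97), (-11, 97), (-10, 96), (-9, 94), (-8, 90), (-7, 85), (-6, 78), (-5, 71), (-4, 63), (-3, 55), (-2, 48), (-1, 43), (0, 38), (1, 36), (2, 37), (3, 40), (4, 46), (5, 54), (6, 64), (7, 73), (8, 82), (9, 89), (10, 93), (11, 96), (12, 98), (13, 99), (14, 99), (15, 100), (16, 100), (17, 100), (18, 100), (19, 98), (20, 94), (21, 89), (22, 83), (23, 77), (24, 71), (25, 66), (26, 63), (27, 61), (28, 60), (29, 60), (30, 60)]
```

```bash
sed -i 's/RAIL_ANG=98.0/RAIL_ANG=98.4/; s/E_=np.array.*/E_=np.array([.5484,.0247,.028])/' h.py; python3 -m creep '[[0,-0.2,0,0,0.2,0,1],[0,0,0,0,0.2,0,1],[0,0,0,0,0.2,0,1],[0,0,0,0,0.15,0,1],[0,0,0,0,0.1,0,1],[0,0,0,0,0.1,0,1],[0,0,0,0,0,0,1],[0,0,0,0,0,0,1]]';  python3 - <<'E'
from h import *
s=st([.5484,.0247,.0495],8.4)
E
```

```text
clock: 10.5
ee_pos: [0.5508, 0.0254, 0.0524]
tcp_rot: [-1.568, -0.119, 0.111]
contact_force: [0.7, -0.5, 0.3]
opening: 0.131
t 10.5 tcp [0.5508 0.0254 0.0524] F [ 0.7 -0.5  0.3] M [ 0.01  0.   -0.  ] open 0.131
jaw ang 8.41 y [ 0.0053 -0.0001 -1.    ] q1,6 [ 0.0009 -0.1459] qd 0.002
turn deg(tool) [0.05 0.01 0.3 ]
shift cm(tool now) [-0.25  0.29 -0.03] err mm [-2.4 -0.7 -2.9]
rail x,y rel entry mm 0.3 -2.5 force rail -0.6 -0.6
```

```bash
python3 -m creep '[[0,0,0.3,-0.25,0,-0.03,1],[0,0,0,0,0,0,1],[0,0,0,-0.05,0.12,0,1],[0,0,0,-0.03,0.12,0,1],[0,0,0,-0.03,0.1,0,1],[0,0,0,-0.03,0.1,0,1],[0,0,0,0,0,0,1],[0,0,0,0,0,0,1]]';  python3 - <<'E'
from h import *
s=st([.5484,.0247,.0495],8.4)
E
```

```text
clock: 11.17
ee_pos: [0.5453, 0.0243, 0.0458]
tcp_rot: [-1.568, -0.113, 0.118]
contact_force: [0.3, 0.4, -0.5]
opening: 0.128
t 11.17 tcp [0.5453 0.0243 0.0458] F [ 0.3  0.4 -0.5] M [ 0.04  0.02 -0.01] open 0.128
jaw ang 8.41 y [-0.0029 -0.0009 -1.    ] q1,6 [-0.0004 -0.1464] qd 0.006
turn deg(tool) [ 0.03  0.01 -0.17]
shift cm(tool now) [ 0.31 -0.37 -0.01] err mm [3.1 0.4 3.7]
rail x,y rel entry mm 0.1 3.1 force rail 0.4 -0.4
```

```bash
python3 - <<'E'
from h import *
from workcell import ctrl
f=ctrl.grab_frame("side");pickle.dump(f,open(f"pics/side6.pkl","wb"))
crop(f,215,140,285,200,11,"s6")
E
```

```text
(no output)
```

View pics/s6.png

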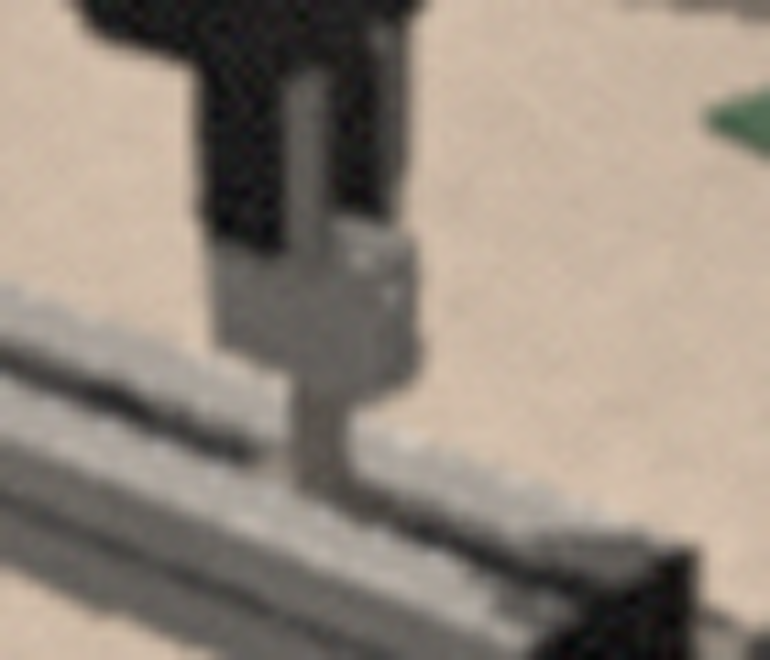

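The head has dropped into the slot: the stem disappears between the lips at about (320,485), and I read no contact force. Next I'll press down gently onto the leaf.

```bash
python3 -m creep '[[0,0,0,0,0.15,0,1],[0,0,0,0,0.15,0,1],[0,0,0,0,0.15,0,1],[0,0,0,0,0.1,0,1],[0,0,0,0,0,0,1],[0,0,0,0,0,0,1],[0,0,0,0,0,0,1],[0,0,0,0,0,0,1]]';  python3 - <<'E'
from h import *
s=st([.5484,.0247,.0380],8.4)
E
```

```text
clock: 11.88
ee_pos: [0.5464, 0.0245, 0.0427]
tcp_rot: [-1.569, -0.114, 0.116]
contact_force: [-1.7, 0.1, 4.7]
opening: 0.126
t 11.88 tcp [0.5464 0.0245 0.0427] F [-1.7  0.1  4.7] M [ 0.04  0.38 -0.03] open 0.126
jaw ang 8.41 y [-0.0014 -0.0009 -1.    ] q1,6 [-0.0002 -0.1464] qd 0.004
turn deg(tool) [ 0.04  0.01 -0.09]
shift cm(tool now) [ 0.21  0.47 -0.01] err mm [ 2.   0.2 -4.7]
rail x,y rel entry mm 0.1 2.1 force rail 0.4 1.7
```

```bash
python3 -m creep '[[0,0,0,-0.1,0.15,0,1],[0,0,0,-0.03,0.15,0,1],[0,0,0,-0.03,0.12,0,1],[0,0,0,-0.03,0.12,0,1],[0,0,0,0,0.1,0,1],[0,0,0,0,0,0,1],[0,0,0,0,0,0,1],[0,0,0,0,0,0,1]]';  python3 - <<'E'
from h import *
s=st([.5453,.0247,.0380],8.4)
E
```

```text
clock: 12.55
ee_pos: [0.5465, 0.0245, 0.0385]
tcp_rot: [-1.568, -0.118, 0.113]
contact_force: [-2.2, -0.1, 6.2]
opening: 0.129
t 12.55 tcp [0.5465 0.0245 0.0385] F [-2.2 -0.1  6.2] M [ 0.01  0.54 -0.06] open 0.129
jaw ang 8.4 y [ 0.0031 -0.0004 -1.    ] q1,6 [-0.0006 -0.147 ] qd 0.006
turn deg(tool) [0.05 0.   0.17]
shift cm(tool now) [-0.12  0.04  0.04] err mm [-1.2  0.2 -0.5]
rail x,y rel entry mm 0.0 1.9 force rail 0.3 2.2
```

```bash
python3 -m creep '[[0,0,0.15,-0.15,0.05,0,1],[0,0,0,0,0,0,1],[0,0,0,-0.05,0.05,0,1],[0,0,0,0,0,0,1],[0,0,0,0,0,0,1],[0,0,0,0,0,0,1],[0,0,0,0,0,0,1],[0,0,0,0,0,0,1]]';  python3 - <<'E'
from h import *
s=st([.5453,.0247,.0375],8.4)
from workcell import ctrl
f=ctrl.grab_frame("side");pickle.dump(f,open(f"pics/side7.pkl","wb"))
crop(f,215,140,285,200,11,"s7")
E
```

```text
clock: 13.22
ee_pos: [0.5464, 0.0244, 0.0399]
tcp_rot: [-1.568, -0.119, 0.112]
contact_force: [-1.6, 0.3, 6.4]
opening: 0.13
t 13.22 tcp [0.5464 0.0244 0.0399] F [-1.6  0.3  6.4] M [ 0.05  0.46 -0.05] open 0.13
jaw ang 8.4 y [ 0.0044 -0.0002 -1.    ] q1,6 [-0.0007 -0.1471] qd 0.004
turn deg(tool) [ 0.05 -0.    0.25]
shift cm(tool now) [-0.11  0.24  0.04] err mm [-1.1  0.3 -2.4]
rail x,y rel entry mm 0.0 2.0 force rail 0.5 1.5
```

View pics/s7.png

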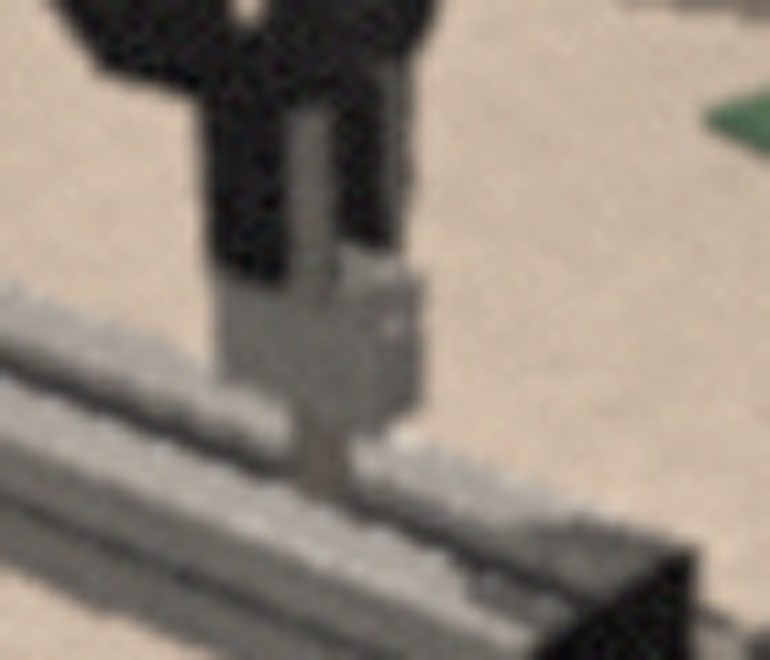

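```bash
python3 -m creep '[[0,0,0.25,-0.15,0.2,0,1],[0,0,0,-0.08,0.15,0,1],[0,0,0,-0.05,0.1,0,1],[0,3,0,0,0.07,0,1],[0,3,0,0,0.07,0,1],[0,3,0,0,0.07,0,1],[0,3,0,0,0.07,0,1],[0,0,0,0,0.05,0,1]]';  python3 - <<'E'
from h import *
s=st([.5453,.0247,.0375],-81.6)
E
```

```text
clock: 13.93
ee_pos: [0.5499, 0.0242, 0.037]
tcp_rot: [-1.57, 0.048, -0.067]
contact_force: [-3.1, -0.5, 6.7]
opening: 0.133
t 13.93 tcp [0.5499 0.0242 0.037 ] F [-3.1 -0.5  6.7] M [0.01 0.61 0.06] open 0.133
jaw ang -4.19 y [ 0.0124 -0.0006 -0.9999] q1,6 [-0.0009  0.0727] qd 0.032
turn deg(tool) [-0.5  77.41  0.59]
shift cm(tool now) [-0.46 -0.05  0.01] err mm [-4.6  0.5  0.5]
rail x,y rel entry mm -0.7 -1.4 force rail -0.1 3.2
```

```bash
python3 -m creep '[[-0.3,2,0.6,-0.2,0.03,0,1],[0,4,0.1,-0.1,0.06,0,1],[0,4,0.1,-0.1,0.06,-0.01,1],[0,4,0.1,-0.08,0.06,-0.01,1],[0,4,0.1,-0.05,0.06,-0.02,1],[-0.03,4,0.1,-0.05,0.06,-0.03,1],[0,4,0.1,-0.05,0.06,-0.03,1],[0,0,0.05,0,0.05,0,1]]';  python3 - <<'E'
from h import *
s=st([.5466,.0247,.0375],-81.6)
E
```

```text
clock: 14.6
ee_pos: [0.5506, 0.0245, 0.0382]
tcp_rot: [-1.528, 0.427, -0.435]
contact_force: [-2.8, -0.2, 7.6]
opening: 0.132
t 14.6 tcp [0.5506 0.0245 0.0382] F [-2.8 -0.2  7.6] M [-0.02  0.61  0.05] open 0.132
jaw ang -31.51 y [ 0.0048 -0.0017 -1.    ] q1,6 [0.0003 0.5515] qd 0.05
turn deg(tool) [-0.18 50.09  0.24]
shift cm(tool now) [-0.36  0.06 -0.19] err mm [-4.   0.2 -0.7]
rail x,y rel entry mm -0.6 -2.2 force rail 0.2 2.8
```

```bash
python3 -m creep '[[-0.1,2,0.2,-0.25,0.06,-0.15,1],[0,4,0.1,-0.2,0.06,-0.13,1],[0,4,0.1,-0.15,0.06,-0.13,1],[0,4,0.1,-0.12,0.06,-0.12,1],[0,4,0.1,-0.1,0.06,-0.1,1],[-0.03,4,0.1,-0.05,0.06,-0.1,1],[0,4,0.1,-0.05,0.06,-0.1,1],[0,0,0.05,0,0.05,-0.05,1]]';  python3 - <<'E'
from h import *
s=st([.5474,.0247,.0375],-81.6)
E
```

```text
clock: 15.27
ee_pos: [0.5497, 0.0234, 0.0399]
tcp_rot: [-1.404, 0.788, -0.807]
contact_force: [-1.8, 0.3, 5.4]
opening: 0.13
t 15.27 tcp [0.5497 0.0234 0.0399] F [-1.8  0.3  5.4] M [ 0.06  0.38 -0.01] open 0.13
jaw ang -58.78 y [ 0.0177  0.0066 -0.9998] q1,6 [-0.0073  1.0133] qd 0.069
turn deg(tool) [-1.09 22.82 -0.01]
shift cm(tool now) [-0.23  0.24 -0.13] err mm [-2.3  1.3 -2.4]
rail x,y rel entry mm -1.5 -1.1 force rail 0.5 1.8
```

```bash
python3 -m creep '[[-0.6,0,0,-0.12,0.25,-0.15,1],[-0.4,0,0,-0.05,0.15,-0.1,1],[0,3,0,-0.05,0.1,-0.1,1],[0,4,0,0,0.1,-0.1,1],[0,5,0,0,0.1,-0.1,1],[0,5,0,0,0.1,-0.1,1],[0,5,0,0,0.1,-0.1,1],[0,0,0,0,0.07,-0.05,1]]';  python3 - <<'E'
from h import *
s=st([.5474,.0247,.0375],-81.6)
from workcell import ctrl
f=ctrl.grab_frame("side");pickle.dump(f,open(f"pics/side8.pkl","wb"))
crop(f,215,140,285,200,11,"s8")
E
```

```text
clock: 15.93
ee_pos: [0.5521, 0.0221, 0.0369]
tcp_rot: [-1.262, 1.08, -1.112]
contact_force: [-1.5, 0.4, 7.6]
opening: 0.132
t 15.93 tcp [0.5521 0.0221 0.0369] F [-1.5  0.4  7.6] M [ 0.08  0.45 -0.01] open 0.132
jaw ang -81.44 y [ 0.0235 -0.0023 -0.9997] q1,6 [-0.0037  1.4194] qd 0.067
turn deg(tool) [-1.32  0.16  0.33]
shift cm(tool now) [-0.33 -0.07 -0.42] err mm [-4.7  2.6  0.6]
rail x,y rel entry mm -3.2 -3.2 force rail 0.6 1.5
```

View pics/s8.png

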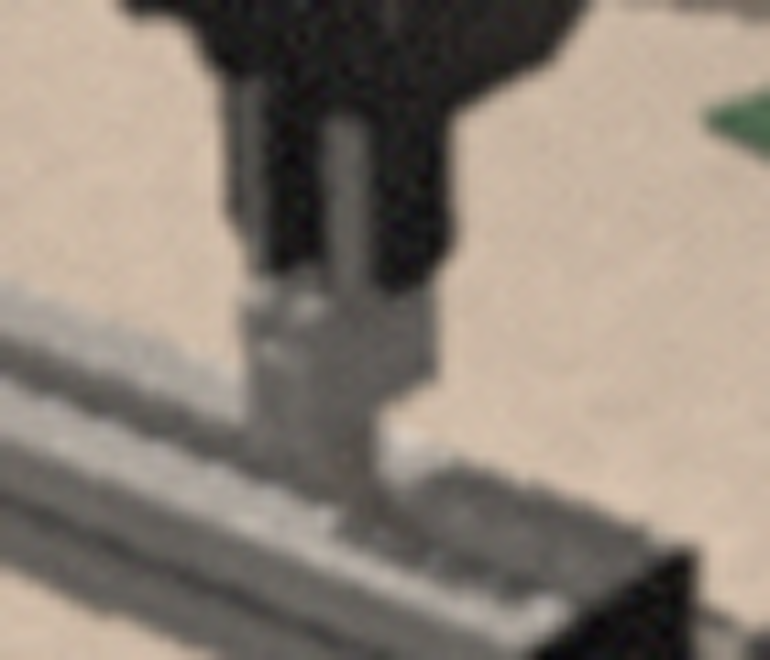

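Turned across the slot, with the block now square to the lips at (340,370). Next I'll straighten it and let it rise under the lips.

```bash
python3 -m creep '[[-0.7,0,0.2,0,0,-0.2,1],[-0.5,0,0.1,0,0,-0.2,1],[-0.1,0,0,0,-0.05,-0.1,1],[0,0,0,0,-0.05,-0.05,1],[0,0,0,0,-0.05,0,1],[0,0,0,0,0,0,1],[0,0,0,0,0,0,1],[0,0,0,0,0,0,1]]';  python3 - <<'E'
from h import *
s=st([.5474,.0247,.0405],-81.6)
E
```

```text
clock: 16.65
ee_pos: [0.5516, 0.0218, 0.0401]
tcp_rot: [-1.271, 1.085, -1.098]
contact_force: [-0.7, 1.3, 2.8]
opening: 0.132
t 16.65 tcp [0.5516 0.0218 0.0401] F [-0.7  1.3  2.8] M [ 0.05  0.11 -0.01] open 0.132
jaw ang -81.02 y [ 0.0105  0.0009 -0.9999] q1,6 [-0.0063  1.4071] qd 0.003
turn deg(tool) [-0.6   0.58  0.04]
shift cm(tool now) [-0.35 -0.05 -0.37] err mm [-4.2  2.9  0.4]
rail x,y rel entry mm -3.3 -2.8 force rail 1.4 0.5
```

```bash
python3 -m creep '[[-0.3,0.3,0,0,-0.05,-0.2,1],[-0.3,0.3,0,0,-0.05,-0.2,1],[0,0,0,-0.2,0,-0.1,1],[0,0,0,-0.3,0,-0.05,1],[0,0,0,-0.4,0,0,1],[0,0,0,-0.4,0,0,1],[0,0,0,-0.2,0,0,1],[0,0,0,0,0,0,1]]';  python3 - <<'E'
from h import *
s=st([.5474,.0247,.0405],-81.6)
E
```

```text
clock: 17.32
ee_pos: [0.5493, 0.0317, 0.0399]
tcp_rot: [-1.275, 1.087, -1.112]
contact_force: [0.6, -4.4, 1.1]
opening: 0.127
t 17.32 tcp [0.5493 0.0317 0.0399] F [ 0.6 -4.4  1.1] M [-0.8  -0.23  0.02] open 0.127
jaw ang -81.54 y [ 0.0116 -0.0092 -0.9999] q1,6 [0.0188 1.449 ] qd 0.008
turn deg(tool) [-0.58  0.06  0.62]
shift cm(tool now) [ 0.67 -0.06 -0.29] err mm [-1.9 -7.   0.6]
rail x,y rel entry mm 6.8 -1.9 force rail -4.4 0.1
```

```bash
python3 -m creep '[[-0.4,0,0.4,-0.4,0,-0.1,1],[-0.1,0,0.1,-0.5,0,-0.05,1],[0,0,0.1,-0.5,0,0,1],[0,0,0.1,-0.5,0,0,1],[0,0,0.1,-0.5,0,0,1],[0,0,0.1,-0.4,0,0,1],[0,0,0.1,-0.3,0,0,1],[0,0,0,-0.1,0,0,1]]';  python3 - <<'E'
from h import *
s=st([.5474,.0247,.0405],-81.6)
E
```

```text
clock: 17.98
ee_pos: [0.5424, 0.0627, 0.0399]
tcp_rot: [-1.274, 1.1, -1.096]
contact_force: [1.5, -4.8, 2.6]
opening: 0.131
t 17.98 tcp [0.5424 0.0627 0.0399] F [ 1.5 -4.8  2.6] M [-1.1  -0.19  0.04] open 0.131
jaw ang -81.45 y [-0.0006  0.0035 -1.    ] q1,6 [0.067  1.4859] qd 0.024
turn deg(tool) [ 0.    0.15 -0.2 ]
shift cm(tool now) [ 3.83 -0.07 -0.07] err mm [  5.  -38.    0.6]
rail x,y rel entry mm 38.4 0.4 force rail -5.0 -0.8
```

```bash
python3 -m creep '[[0,0,0,-0.2,-0.03,0,1],[0,0,0,-0.2,-0.03,0,1],[0,0,0,-0.2,-0.03,0,1],[0,0,0,-0.2,-0.03,0,1],[0,0,0,-0.2,-0.03,0,1],[0,0,0,-0.15,-0.03,0,1],[0,0,0,-0.15,-0.03,0,1],[0,0,0,0,0,0,1]]';  python3 - <<'E'
from h import *
s=st(None,-81.6)
E
```

```text
clock: 18.65
ee_pos: [0.5396, 0.074, 0.0398]
tcp_rot: [-1.279, 1.097, -1.097]
contact_force: [1.2, -3.2, 2.5]
opening: 0.128
t 18.65 tcp [0.5396 0.074  0.0398] F [ 1.2 -3.2  2.5] M [-1.01 -0.23  0.01] open 0.128
jaw ang -81.29 y [-0.0012 -0.0017 -1.    ] q1,6 [0.0916 1.5115] qd 0.006
turn deg(tool) [0.08 0.31 0.08]
rail x,y rel entry mm 50.0 1.5 force rail -3.3 -0.7
```

```bash
python3 -m creep '[[0,0.3,0.1,-0.2,-0.08,0,1],[0,0,0,-0.2,-0.06,0,1],[0,0,0,-0.15,-0.06,0,1],[0,0,0,-0.15,-0.06,0,1],[0,0,0,-0.15,-0.06,0,1],[0,0,0,-0.15,-0.06,0,1],[0,0,0,-0.15,-0.06,0,1],[0,0,0,0,0,0,1]]';  python3 - <<'E'
from h import *
s=st(None,-81.6)
E
```

```text
clock: 19.32
ee_pos: [0.5387, 0.0798, 0.0398]
tcp_rot: [-1.284, 1.092, -1.105]
contact_force: [2.4, -3.8, 4.3]
opening: 0.13
t 19.32 tcp [0.5387 0.0798 0.0398] F [ 2.4 -3.8  4.3] M [-0.97 -0.26 -0.01] open 0.13
jaw ang -81.36 y [ 0.0009 -0.0107 -0.9999] q1,6 [0.1088 1.5368] qd 0.007
turn deg(tool) [0.04 0.24 0.62]
rail x,y rel entry mm 55.9 1.6 force rail -4.1 -1.8
```

```bash
python3 -m creep '[[0,0.2,0.5,-0.2,-0.08,0,1],[0,0,0.1,-0.2,-0.08,0,1],[0,0,0.1,-0.2,-0.08,0,1],[0,0,0.1,-0.2,-0.08,0,1],[0,0,0.1,-0.15,-0.08,0,1],[0,0,0.1,-0.15,-0.08,0,1],[0,0,0.1,-0.1,-0.08,0,1],[0,0,0,0,0,0,1]]';  python3 - <<'E'
from h import *
s=st(None,-81.6)
E
```

```text
clock: 19.98
ee_pos: [0.5374, 0.0882, 0.0426]
tcp_rot: [-1.277, 1.097, -1.097]
contact_force: [1.6, -5.2, 4.6]
opening: 0.132
t 19.98 tcp [0.5374 0.0882 0.0426] F [ 1.6 -5.2  4.6] M [-1.05 -0.25  0.02] open 0.132
jaw ang -81.33 y [ 0.0002  0.0001 -1.    ] q1,6 [0.1168 1.5362] qd 0.019
turn deg(tool) [-0.01  0.27 -0.  ]
rail x,y rel entry mm 64.4 1.6 force rail -5.4 -0.8
```

TCP z rose by 2.8 mm at rail x of about +64, which suggests the notch. I'll check by nudging upward and along the rail.

```bash
python3 -m creep '[[0,0,0,0,-0.08,0,1],[0,0,0,0,-0.08,0,1],[0,0,0,-0.15,-0.05,0,1],[0,0,0,-0.15,-0.05,0,1],[0,0,0,-0.2,-0.05,0,1],[0,0,0,-0.2,-0.05,0,1],[0,0,0,-0.2,-0.05,0,1],[0,0,0,-0.2,-0.05,0,1]]';  python3 - <<'E'
from h import *
s=st(None,-81.6)
E
```

```text
clock: 20.65
ee_pos: [0.5368, 0.0905, 0.0422]
tcp_rot: [-1.291, 1.081, -1.105]
contact_force: [4.1, -10.6, -2.2]
opening: 0.127
t 20.65 tcp [0.5368 0.0905 0.0422] F [  4.1 -10.6  -2.2] M [-2.23 -0.78 -0.02] open 0.127
jaw ang -80.91 y [ 0.0038 -0.0176 -0.9998] q1,6 [0.1336 1.559 ] qd 0.056
turn deg(tool) [-0.06  0.7   1.03]
rail x,y rel entry mm 66.8 1.9 force rail -11.1 -2.6
```

A forward wall: 11 N and stopped, still raised. I'll back off, straighten the tilt and test the other wall lightly.

```bash
python3 -m creep '[[0,0.3,-0.5,0.1,0,0,1],[0,0.3,0.5,0.15,0,0,1],[0,0,0.5,0.15,-0.02,0,1],[0,0,0.3,0.15,-0.02,0,1],[0,0,0,0.15,-0.02,0,1],[0,0,0,0.15,-0.02,0,1],[0,0,0,0.1,-0.02,0,1],[0,0,0,0,0,0,1]]';  python3 - <<'E'
from h import *
s=st(None,-81.6)
E
```

```text
clock: 21.32
ee_pos: [0.5378, 0.0849, 0.0432]
tcp_rot: [-1.269, 1.103, -1.098]
contact_force: [1.8, 0.3, 2.2]
opening: 0.127
t 21.32 tcp [0.5378 0.0849 0.0432] F [1.8 0.3 2.2] M [ 0.27 -0.25 -0.03] open 0.127
jaw ang -81.65 y [ 0.0013  0.006  -1.    ] q1,6 [0.1069 1.5276] qd 0.012
turn deg(tool) [-0.12 -0.05 -0.33]
rail x,y rel entry mm 61.1 1.7 force rail -0.0 -1.8
```

```bash
python3 -m creep '[[0,0,-0.3,0.15,0,0,1],[0,0,0,0.15,0,0,1],[0,0,0,0.15,0,0,1],[0,0,0,0.15,0,0,1],[0,0,0,0.15,0,0,1],[0,0,0,0.15,0,0,1],[0,0,0,0,0,0,1],[0,0,0,0,0,0,1]]';  python3 - <<'E'
from h import *
s=st(None,-81.6)
E
```

```text
clock: 21.98
ee_pos: [0.5386, 0.0797, 0.0434]
tcp_rot: [-1.267, 1.105, -1.098]
contact_force: [1.0, 4.6, 1.0]
opening: 0.129
t 21.98 tcp [0.5386 0.0797 0.0434] F [1.  4.6 1. ] M [ 0.97 -0.07  0.01] open 0.129
jaw ang -81.76 y [ 0.001   0.0078 -1.    ] q1,6 [0.0959 1.5173] qd 0.008
turn deg(tool) [-0.12 -0.16 -0.43]
rail x,y rel entry mm 55.9 1.7 force rail 4.4 -1.7
```

```bash
python3 - <<'E'
from h import *
from workcell import ctrl
f=ctrl.grab_frame("side");pickle.dump(f,open(f"pics/side9.pkl","wb"))
crop(f,190,125,270,190,10,"s9")
E
```

```text
(no output)
```

View pics/s9.png

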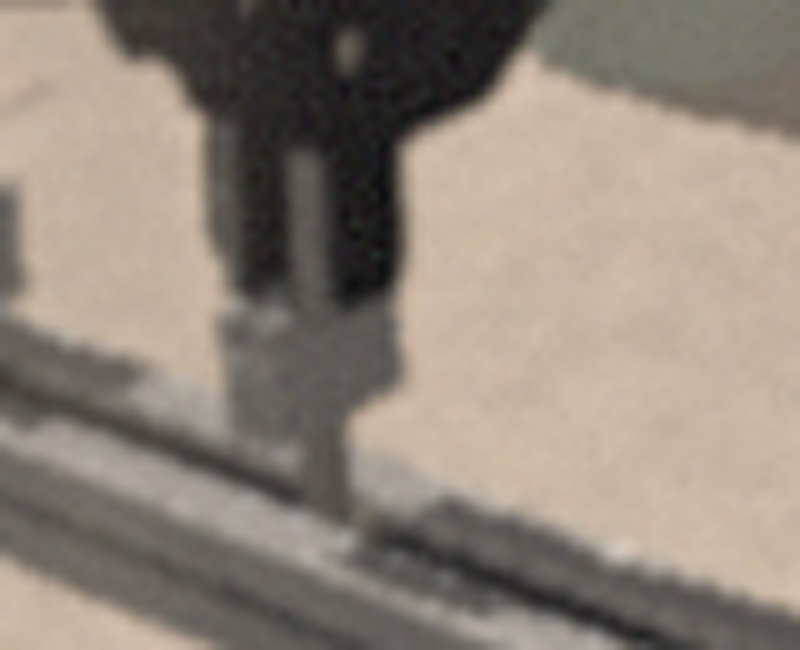

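```bash
python3 -m creep '[[0,0,-0.2,-0.2,0,0,1],[0,0,0,-0.2,0,0,1],[0,0,0,-0.2,0,0,1],[0,0,0,-0.15,0,0,1],[0,0,0,-0.15,0,0,1],[0,0,0,-0.1,0,0,1],[0,0,0,0,0,0,1],[0,0,0,0,0,0,1]]';  python3 - <<'E'
from h import *
s=st(None,-81.6)
from workcell import ctrl
f=ctrl.grab_frame("side");pickle.dump(f,open(f"pics/side10.pkl","wb"))
crop(f,190,125,270,190,10,"s10")
E
```

```text
clock: 22.7
ee_pos: [0.538, 0.0835, 0.0428]
tcp_rot: [-1.28, 1.094, -1.107]
contact_force: [1.5, -1.8, 0.0]
opening: 0.13
t 22.7 tcp [0.538  0.0835 0.0428] F [ 1.5 -1.8  0. ] M [-0.47 -0.28  0.02] open 0.13
jaw ang -81.54 y [ 0.0031 -0.008  -1.    ] q1,6 [0.114  1.5433] qd 0.004
turn deg(tool) [-0.11  0.06  0.48]
rail x,y rel entry mm 59.7 1.7 force rail -2.0 -1.2
```

View pics/s10.png

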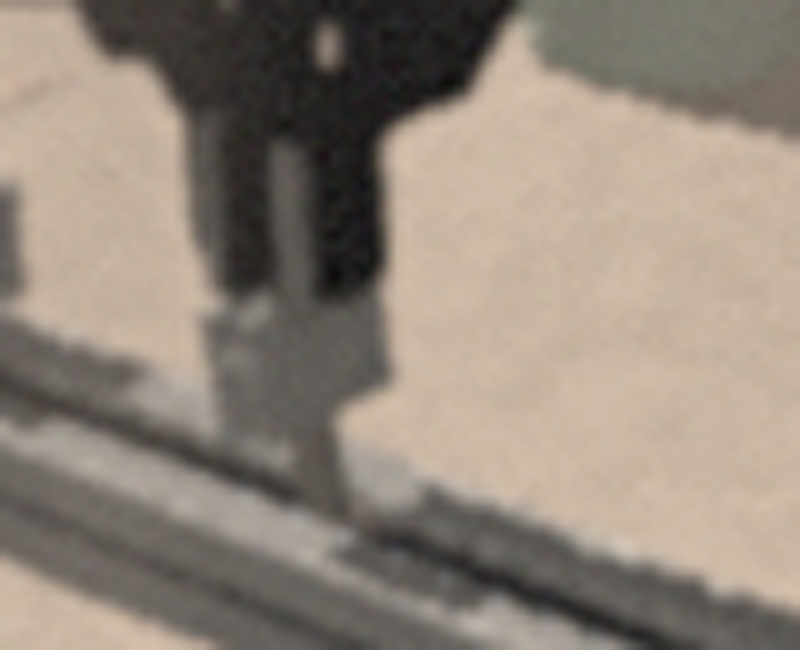

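The stem's foot stays at about (330,500) while the top tips, so the head is held in the notch. I'll straighten it, then release.

```bash
python3 -m creep '[[0,0,0.4,0.15,0,0,1],[0,0,0,0.1,0,0,1],[0,0,0,0.05,-0.02,0,1],[0,0,0,0,0,0,1],[0,0,0,0,0,0,1],[0,0,0,0,0,0,1],[0,0,0,0,0,0,1],[0,0,0,0,0,0,1]]' 20;  python3 - <<'E'
from h import *
s=st(None,-81.6)
E
```

```text
clock: 23.42
ee_pos: [0.5381, 0.0824, 0.043]
tcp_rot: [-1.271, 1.101, -1.099]
contact_force: [0.7, -1.1, 2.1]
opening: 0.127
t 23.42 tcp [0.5381 0.0824 0.043 ] F [ 0.7 -1.1  2.1] M [-0.12 -0.27  0.02] open 0.127
jaw ang -81.62 y [ 0.0015  0.0034 -1.    ] q1,6 [0.1039 1.5259] qd 0.002
turn deg(tool) [-0.11 -0.02 -0.18]
rail x,y rel entry mm 58.5 1.7 force rail -1.2 -0.6
```

```bash
python3 -m creep '[[0,0,0,0,0,0,0.6],[0,0,0,0,0,0,0.5],[0,0,0,0,0,0,0.3],[0,0,0,0,0,0,0],[0,0,0,0,0,0,-0.2],[0,0,0,0,0,0,-0.3],[0,0,0,0,0,0,-0.3],[0,0,0,0,0,0,-0.3]]' 20;  python3 - <<'E'
from h import *
s=st(None,-81.6)
from workcell import ctrl
f=ctrl.grab_frame("side");pickle.dump(f,open(f"pics/side11.pkl","wb"))
crop(f,190,125,270,190,10,"s11")
E
```

```text
clock: 24.08
ee_pos: [0.5343, 0.0828, 0.0411]
tcp_rot: [-1.276, 1.107, -1.095]
contact_force: [0.4, -0.2, 0.0]
opening: 0.648
t 24.08 tcp [0.5343 0.0828 0.0411] F [ 0.4 -0.2  0. ] M [-0.    0.01  0.04] open 0.648
jaw ang -81.63 y [-0.006   0.0038 -1.    ] q1,6 [0.1045 1.526 ] qd 0.002
turn deg(tool) [ 0.31 -0.03 -0.27]
rail x,y rel entry mm 59.5 5.5 force rail -0.3 -0.4
```

View pics/s11.png

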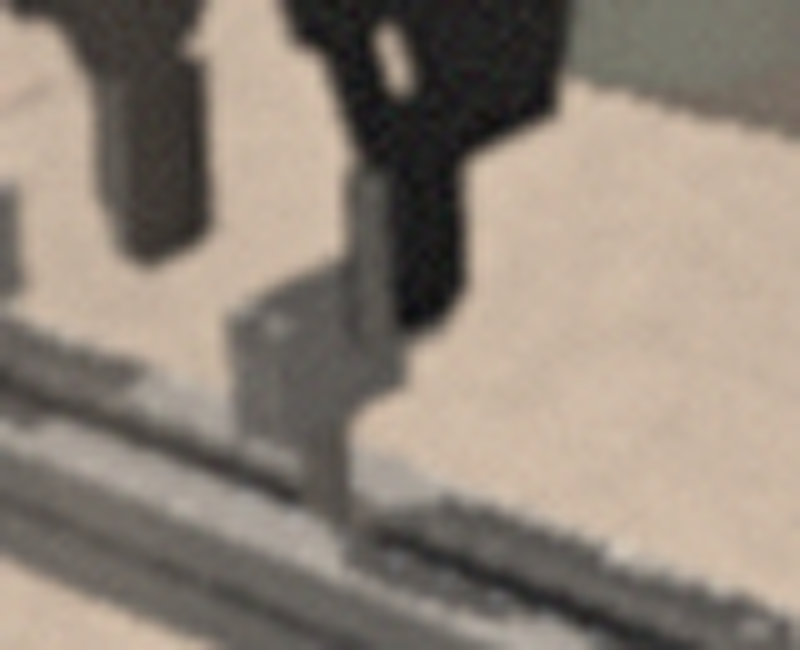

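Released, and it stands upright at (315,370) with zero force on the tool. Retreating straight up.

```bash
python3 -m creep '[[0,0,0,0,-0.8,0,-0.3],[0,0,0,0,-1.2,0,-0.3],[0,0,0,0,-1.5,0,-0.3],[0,0,0,0,-1.8,0,-0.3],[0,0,0,0,-1.8,0,-0.3],[0,0,0,0,-1.8,0,-0.3],[0,0,0,0,-1.8,0,-0.3],[0,0,0,0,0,0,-0.3]]'; python3 -m creep '[[0,0,0,2,-2.5,-2,-0.3],[0,0,0,3,-2.5,-2,-0.3],[0,0,0,3,-2,-2,-0.3],[0,0,0,3,-1,-2,-0.3],[0,0,0,3,0,-2,-0.3],[0,0,0,3,0,-2,-0.3],[0,0,0,3,0,-2,-0.3],[0,0,0,0,0,0,-0.3]]'; python3 - <<'E'
from h import *
s=st(None,-81.6)
from workcell import ctrl
for n in("side","top"):
    f=ctrl.grab_frame(n);pickle.dump(f,open(f"pics/{n}12.pkl","wb"))
    crop(f,0,0,512,384,1.5,n+"12")
    (crop(f,170,120,290,210,6,"s12") if n=="side" else crop(f,100,130,260,230,5,"t12"))
E
```

```text
clock: 24.8
ee_pos: [0.5349, 0.0823, 0.1588]
tcp_rot: [-1.275, 1.106, -1.095]
contact_force: [0.5, 0.1, 0.9]
opening: 0.648
clock: 25.47
ee_pos: [0.4236, -0.1439, 0.2466]
tcp_rot: [-1.276, 1.092, -1.098]
contact_force: [0.1, -0.1, 0.1]
opening: 0.648
t 25.47 tcp [ 0.4236 -0.1439  0.2466] F [ 0.1 -0.1  0.1] M [0.01 0.   0.03] open 0.648
jaw ang -81.19 y [ 0.0039 -0.0012 -1.    ] q1,6 [-0.3834  1.0335] qd 0.078
turn deg(tool) [-0.21  0.41  0.1 ]
rail x,y rel entry mm -148.6 148.1 force rail -0.1 -0.1
```

View pics/s12.png

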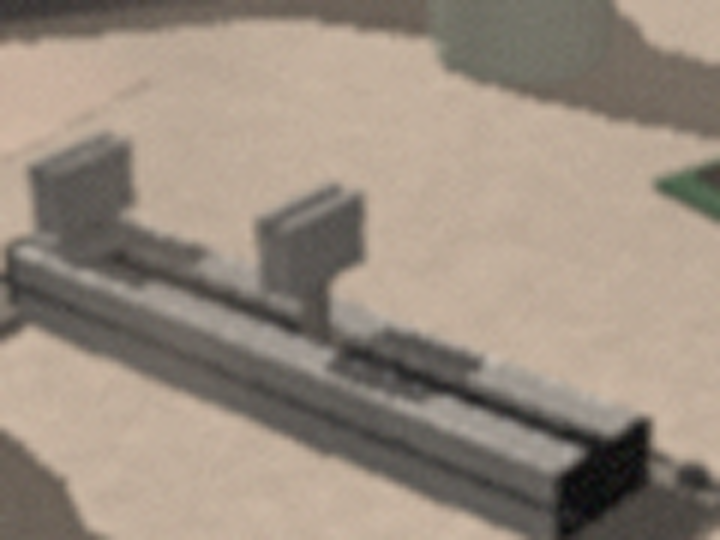

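View pics/top12.png

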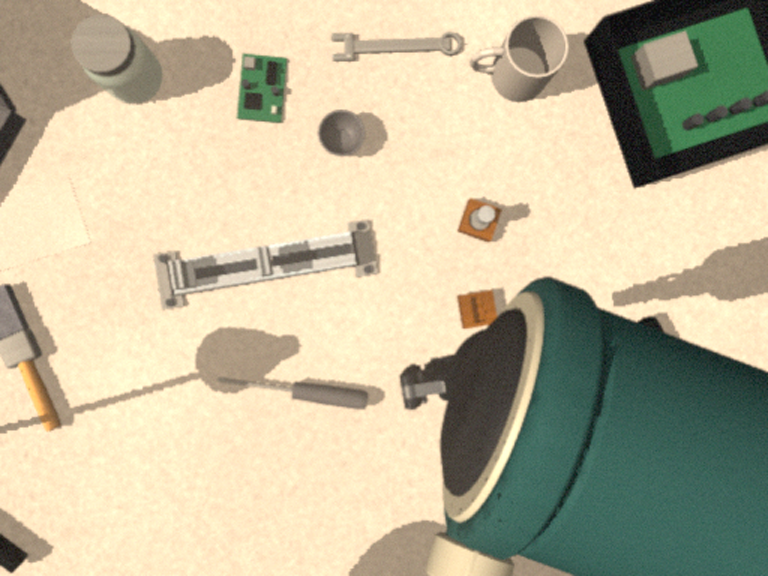

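The post stands upright across the slot at side-crop (310,250), and the stud and its stand haven't moved. I'll triangulate the block top to check its height: about 75 mm in the notch, 72 mm if not.

```bash
python3 - <<'E'
from h import *
crop(load("side12"),205,143,240,180,16,"s13");crop(load("top12"),155,150,200,195,13,"t13")
E
```

```text
(no output)
```

View pics/s13.png

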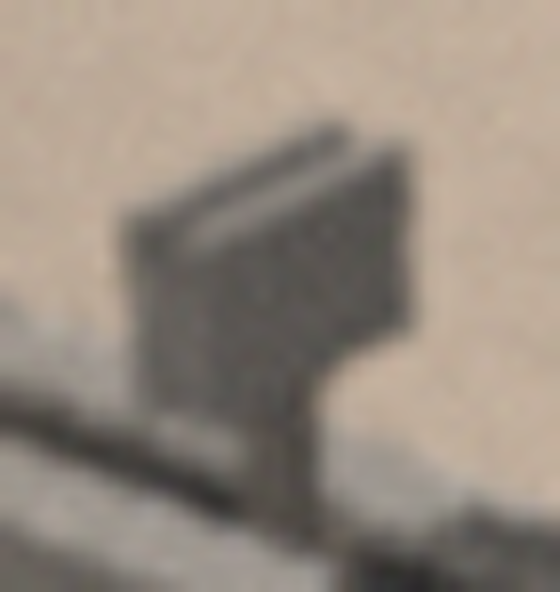

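View pics/t13.png

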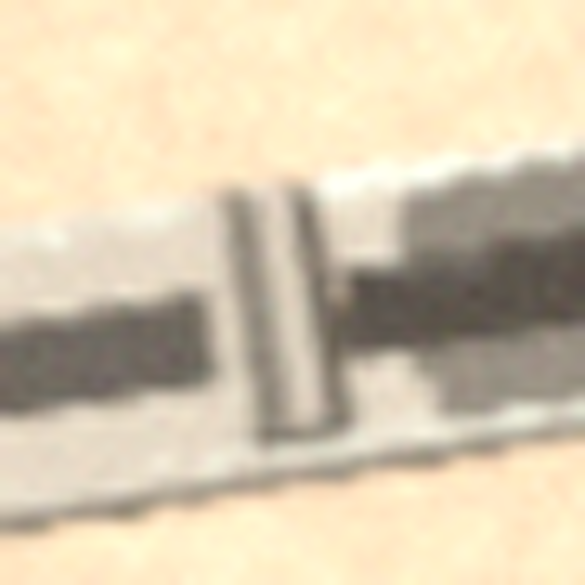

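```bash
python3 - <<'E'
from h import *
t=load("top12");s=load("side12")
T=lambda x,y,o,k:((x+.5)/k-.5+o[0],(y+.5)/k-.5+o[1])
for q in((250,311),(256,311)):
    X,e=tri(t,T(*q,(155,150),13),s,T(267,181,(205,143),16));print(X,e)
    d=np.array([np.cos(np.radians(98.4)),np.sin(np.radians(98.4))]);v=X[:2]-E_[:2];print("rail x from entry mm",v@d*1e3,"lat",(-v[0]*d[1]+v[1]*d[0])*1e3)
# ref: fixed end post top (62 mm) heights seen same way via block bottom px
for z in(.072,.075):print(z,plane(s,*T(267,181,(205,143),16),z),plane(t,*T(253,311,(155,150),13),z))
E
```

```text
[0.53915686 0.0786421  0.07321733] 0.00246418002187325
rail x from entry mm 54.713690302949914 lat 1.263957978392849
[0.53891029 0.07789503 0.07355433] 0.001945512360113455
rail x from entry mm 54.0106592172848 lat 1.6170114240640805
0.072 [0.54162121 0.07983266 0.072     ] [0.53829653 0.07920466 0.072     ]
0.075 [0.53775733 0.07479512 0.075     ] [0.53803694 0.07868263 0.075     ]
```

```bash
python3 - <<'E'
from h import *
f=load("side12")
a=proj(f,[.5521,.0221,.055]);b=proj(f,[.5386,.0797,.0615]);c=proj(f,[.5386,.0797,.0585])
print("predicted shift no-slip",b-a,"if block had slipped 3mm",c-a)
print("seen lower-right corner", np.array([230,163.5])-np.array([254.5,174.5]))
# sub-pixel: match block patch side8 -> side9
g8=cv2.cvtColor(load("side8")["pixels"],cv2.COLOR_RGB2GRAY);g9=cv2.cvtColor(load("side9")["pixels"],cv2.COLOR_RGB2GRAY)
p8=g8[165:185,236:257]
r=cv2.matchTemplate(g9[145:185,200:245],p8,cv2.TM_CCOEFF_NORMED);m=cv2.minMaxLoc(r);print(m[1],np.array(m[3])+[200,145]-[236,165])
E
```

```text
predicted shift no-slip [-25.39682095 -10.91657576] if block had slipped 3mm [-25.31953164  -9.50623122]
seen lower-right corner [-24.5 -11. ]
0.9068578481674194 [-25 -10]
```

The heights don't fully settle it: the TCP step says notch, triangulation gives 73.4 ± 2 mm. There's time, so I'll re-grip lightly and test that the notch resists being pulled back.

```bash
python3 -m creep '[[0,0,0,-2,0,2,-0.3],[0,0,0,-3,0,2,-0.3],[0,0,0,-3,0,2,-0.3],[0,0,0,-3,1,2,-0.3],[0,0,0,-3,2,2,-0.3],[0,0,0,-3,2.5,2,-0.3],[0,0,0,-3,2.5,2,-0.3],[0,0,0,0,0,0,-0.3]]'; python3 -c "
from h import *
st([.538,.081,.09],-81.6)"
```

```text
clock: 26.23
ee_pos: [0.5364, 0.0899, 0.1724]
tcp_rot: [-1.266, 1.086, -1.095]
contact_force: [-1.1, -0.1, -0.6]
opening: 0.651
t 26.23 tcp [0.5364 0.0899 0.1724] F [-1.1 -0.1 -0.6] M [-0.03 -0.03  0.03] open 0.651
jaw ang -80.99 y [ 0.0128  0.0067 -0.9999] q1,6 [0.1167 1.5282] qd 0.06
turn deg(tool) [-0.79  0.6  -0.27]
shift cm(tool now) [ 0.94  8.23 -0.09] err mm [  1.6  -8.9 -82.4]
rail x,y rel entry mm 66.3 2.4 force rail 0.1 1.1
```

```bash
python3 -m creep '[[-0.8,0.6,-0.3,0.8,0.5,0.1,-0.3],[0,0,0,0,1.5,0,-0.3],[0,0,0,0,1.5,0,-0.3],[0,0,0,0,1.5,0,-0.3],[0,0,0,0,1.3,0,-0.3],[0,0,0,0,0.8,0,-0.3],[0,0,0,0,0,0,-0.3],[0,0,0,0,0,0,-0.3]]'; python3 -c "
from h import *
st([.538,.081,.043],-81.6)"
```

```text
clock: 26.9
ee_pos: [0.5385, 0.0881, 0.0969]
tcp_rot: [-1.286, 1.097, -1.092]
contact_force: [-0.3, -0.3, 0.6]
opening: 0.647
t 26.9 tcp [0.5385 0.0881 0.0969] F [-0.3 -0.3  0.6] M [-0.03 -0.03  0.  ] open 0.647
jaw ang -81.02 y [-0.0064 -0.0029 -1.    ] q1,6 [0.118  1.5333] qd 0.01
turn deg(tool) [0.39 0.58 0.11]
shift cm(tool now) [ 0.69  5.4  -0.12] err mm [ -0.5  -7.1 -53.9]
rail x,y rel entry mm 64.2 0.5 force rail -0.2 0.4
```

```bash
python3 -m creep '[[0.3,0.5,0.1,0.6,0,-0.1,-0.3],[0,0,0,0.1,0,0,-0.3],[0,0,0,0,1,0,-0.3],[0,0,0,0,1.2,0,-0.3],[0,0,0,0,1.2,0,-0.3],[0,0,0,0,1,0,-0.3],[0,0,0,0,0.5,0,-0.3],[0,0,0,0,0,0,-0.3]]'; python3 -c "
from h import *
st([.538,.081,.043],-81.6)"
```

```text
clock: 27.57
ee_pos: [0.5414, 0.0796, 0.0468]
tcp_rot: [-1.271, 1.097, -1.104]
contact_force: [0.1, 0.4, -0.8]
opening: 0.65
t 27.57 tcp [0.5414 0.0796 0.0468] F [ 0.1  0.4 -0.8] M [0.03 0.   0.07] open 0.65
jaw ang -81.66 y [ 0.0054  0.0002 -1.    ] q1,6 [0.1006 1.5262] qd 0.014
turn deg(tool) [-0.31 -0.06  0.03]
shift cm(tool now) [-0.19  0.38 -0.32] err mm [-3.4  1.4 -3.8]
rail x,y rel entry mm 55.3 -1.1 force rail 0.4 -0.2
```

```bash
python3 -m creep '[[-0.3,0,0,-0.1,0.2,-0.3,-0.2],[0,0,0,0,0,0,0.4],[0,0,0,0,0,0,1],[0,0,0,0,0,0,1],[0,0,0,0,0,0,1],[0,0,0,0,0,0,1],[0,0,0,0,0,0,1],[0,0,0,0,0,0,1]]' 40; python3 - <<'E'
from h import *
st(None,-81.6)
from workcell import ctrl
f=ctrl.grab_frame("side");pickle.dump(f,open(f"pics/side13.pkl","wb"))
E
python3 -m creep '[[0,0,0,0.2,0,0,1],[0,0,0,0.2,0,0,1],[0,0,0,0.2,0,0,1],[0,0,0,0.2,0,0,1],[0,0,0,0.2,0,0,1],[0,0,0,0.2,0,0,1],[0,0,0,0.2,0,0,1],[0,0,0,0.2,0,0,1]]'; python3 - <<'E'
from h import *
st(None,-81.6)
from workcell import ctrl
f=ctrl.grab_frame("side");pickle.dump(f,open(f"pics/side14.pkl","wb"))
crop(f,190,125,270,190,10,"s14")
E
```

```text
clock: 28.23
ee_pos: [0.5369, 0.08, 0.0435]
tcp_rot: [-1.278, 1.102, -1.1]
contact_force: [0.1, -0.8, -1.5]
opening: 0.143
t 28.23 tcp [0.5369 0.08   0.0435] F [ 0.1 -0.8 -1.5] M [ 0.02 -0.03  0.01] open 0.143
jaw ang -81.62 y [-0.0028 -0.0015 -1.    ] q1,6 [0.1029 1.5284] qd 0.004
turn deg(tool) [ 0.17 -0.02  0.06]
rail x,y rel entry mm 56.4 3.3 force rail -0.8 0.0
clock: 28.95
ee_pos: [0.5377, 0.0748, 0.0437]
tcp_rot: [-1.261, 1.118, -1.09]
contact_force: [-0.7, 8.2, -2.0]
opening: 0.141
t 28.95 tcp [0.5377 0.0748 0.0437] F [-0.7  8.2 -2. ] M [1.71 0.22 0.05] open 0.141
jaw ang -82.02 y [-0.0058  0.0194 -0.9998] q1,6 [0.0787 1.4957] qd 0.053
turn deg(tool) [ 0.17 -0.41 -1.15]
rail x,y rel entry mm 51.2 3.3 force rail 8.2 -0.5
```

View pics/s14.png

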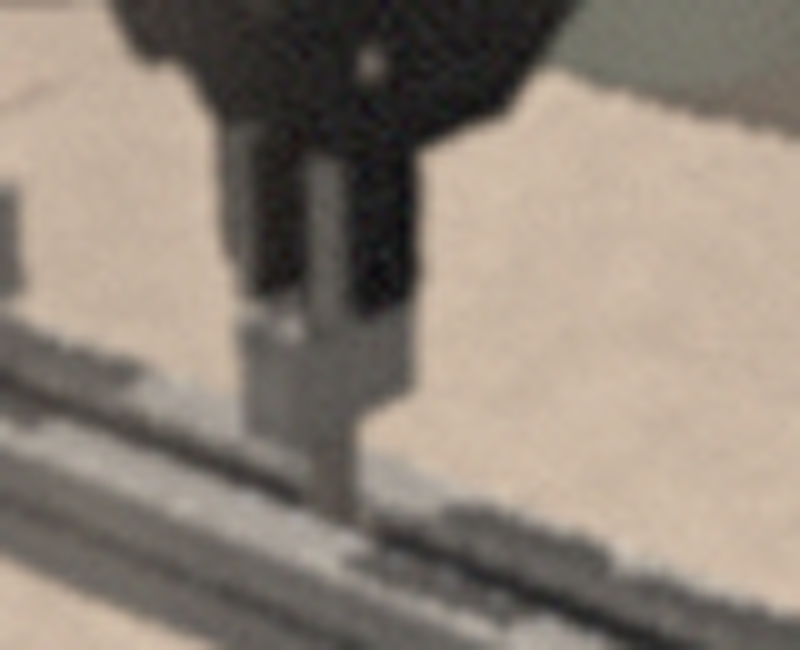

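Pulling back with 8.2 N, against the 4–5 N that slid it before, the foot stays at about (335,510) and the height is unchanged, so the notch holds. Relax, release and retreat.

```bash
python3 -m creep '[[0,0,-1,-0.2,0,0,1],[0,0,0,-0.15,0,0,1],[0,0,0,-0.1,0,0,1],[0,0,0,-0.05,0,0,1],[0,0,0,0,0,0,1],[0,0,0,0,0,0,1],[0,0,0,0,0,0,1],[0,0,0,0,0,0,1]]' 20; python3 -c "
from h import *
st(None,-81.6)"; python3 -m creep '[[0,0,0,0,0,0,0.6],[0,0,0,0,0,0,0.5],[0,0,0,0,0,0,0.3],[0,0,0,0,0,0,0],[0,0,0,0,0,0,-0.2],[0,0,0,0,0,0,-0.3],[0,0,0,0,0,0,-0.3],[0,0,0,0,0,0,-0.3]]' 20;python3 -c "
from h import *
st(None,-81.6)"
```

```text
clock: 29.67
ee_pos: [0.5374, 0.0771, 0.0441]
tcp_rot: [-1.275, 1.107, -1.104]
contact_force: [-1.3, -0.9, -0.9]
opening: 0.139
t 29.67 tcp [0.5374 0.0771 0.0441] F [-1.3 -0.9 -0.9] M [-0.09  0.02  0.  ] open 0.139
jaw ang -81.96 y [-0.003  -0.0008 -1.    ] q1,6 [0.0969 1.5277] qd 0.005
turn deg(tool) [ 0.18 -0.36  0.02]
rail x,y rel entry mm 53.4 3.2 force rail -0.7 1.4
clock: 30.33
ee_pos: [0.5394, 0.0779, 0.0456]
tcp_rot: [-1.271, 1.105, -1.105]
contact_force: [-0.3, -0.5, 0.7]
opening: 0.645
t 30.33 tcp [0.5394 0.0779 0.0456] F [-0.3 -0.5  0.7] M [ 0.01 -0.01  0.01] open 0.645
jaw ang -81.99 y [ 0.0008  0.001  -1.    ] q1,6 [0.0972 1.5274] qd 0.002
turn deg(tool) [-0.06 -0.39 -0.05]
rail x,y rel entry mm 54.0 1.1 force rail -0.4 0.4
```

```bash
python3 -m creep '[[0,0,0,0,-0.8,0,-0.3],[0,0,0,0,-1.2,0,-0.3],[0,0,0,0,-1.5,0,-0.3],[0,0,0,0,-1.8,0,-0.3],[0,0,0,0,-1.8,0,-0.3],[0,0,0,0,-1.8,0,-0.3],[0,0,0,0,-1.8,0,-0.3],[0,0,0,0,0,0,-0.3]]'; python3 -m creep '[[0,0,0,2,-2.5,-2,-0.3],[0,0,0,3,-2.5,-2,-0.3],[0,0,0,3,-2,-2,-0.3],[0,0,0,3,-1,-2,-0.3],[0,0,0,3,0,-2,-0.3],[0,0,0,2,0,-1,-0.3],[0,0,0,0,0,0,-0.3],[0,0,0,0,0,0,-0.3]]'; python3 - <<'E'
from h import *
s=st(None,-81.6)
from workcell import ctrl
for n in("side",):
    f=ctrl.grab_frame(n);pickle.dump(f,open(f"pics/{n}15.pkl","wb"))
    crop(f,0,0,512,384,1.5,n+"15")
a=cv2.cvtColor(load("side12")["pixels"],6);b=cv2.cvtColor(load("side15")["pixels"],6)
m=cv2.minMaxLoc(cv2.matchTemplate(b[135:190,195:250],a[145:180,208:236],5));print("shift px vs before test",m[1],m[3][0]-13,m[3][1]-10)
E
```

```text
clock: 31.0
ee_pos: [0.5389, 0.0778, 0.163]
tcp_rot: [-1.271, 1.105, -1.105]
contact_force: [1.0, 0.5, 0.7]
opening: 0.648
clock: 31.67
ee_pos: [0.4498, -0.1022, 0.2502]
tcp_rot: [-1.27, 1.095, -1.109]
contact_force: [0.1, 0.4, -0.2]
opening: 0.652
t 31.67 tcp [ 0.4498 -0.1022  0.2502] F [ 0.1  0.4 -0.2] M [ 0.02 -0.02 -0.03] open 0.652
jaw ang -81.74 y [ 0.009  -0.0026 -1.    ] q1,6 [-0.2774  1.1492] qd 0.039
turn deg(tool) [-0.49 -0.14  0.22]
rail x,y rel entry mm -111.1 116.1 force rail 0.3 -0.2
shift px vs before test 0.9961328506469727 0 0
```

View pics/side15.png

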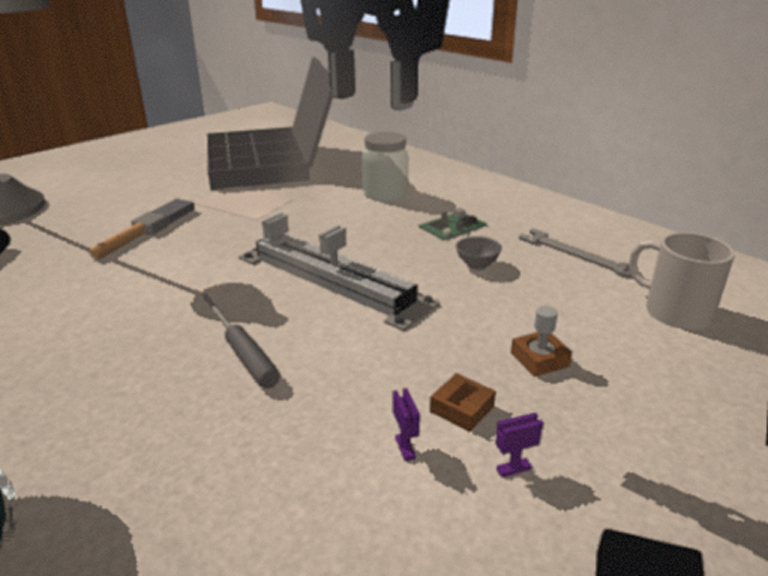

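The post stands upright in the rail at (333,243), with no pixel shift from before the pull test. The stud is in its stand at (543,335), the decoys are untouched and the gripper is clear, so I'm handing in.

```bash
python3 -c "
from workcell import ctrl
print(ctrl.finish_job())"
```

```text
the job is handed in; nothing more can be done
None
```

The clamp post is fitted to the rail and I believe it is locked in the notch, though one of my height checks did not fully confirm it. I handed the job in at about 32 s.

**What I did:** I took the grey clamp post from its stand and put its head lengthwise into the slot within a few mm of the entry. I pressed it down with about 6–8 N, gave it a quarter turn and let it rise under the lips. I then slid it towards the end post until it sprang up, released it and moved the arm clear. After the first release I gripped it again lightly for a pull test, then let go and retreated a second time.

**Checks that agree:**
- **Spring-up:** the tool rose about 3 mm when the post sprang up, and the post stayed up after release.
- **Forward:** the post stopped against 11 N.
- **Backward:** it held against 8 N, where 4–5 N had slid it before.
- **Camera:** the side view shows no shift of the post after the pull test. The stud is still in its stand and the purple look-alikes are untouched.
- **Forces:** the largest I read at the ends of moves was about 11 N; I did not see the force within each move.

**Checks that were not clear:**
- **Height by camera:** the two-camera height of the block top was 73.4 ± 2 mm. That lies between 75 mm (in the notch) and 72 mm (not in it), so it could not decide.
- **Position along the rail:** the camera puts the post about 54 mm from the entry. The tool read 58 mm at the first release and 53 mm just before the second, and the spring-up showed at about 64 mm. I put this down to flex in the grip.

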